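Hang the plate shelf on its slotted post and stack the plates on it

TASK

Hang the loose steel shelf on the slotted post: hook its two claws into the top pair of slots and press it down until it is fully home and the spring catch snaps out over its back plate. Then stack all the blue-rimmed plates face up on it in one neat, square pile in the middle of the shelf, running front to back, the long ones underneath and the short ones centred on top, edges lined up to within a centimetre. Leave the other kitchen things where they are.

Things in the scene. Friction and masses are not known exactly. Their poses are not given: they have to be found in the camera images.
- stand: fixed stand: dark steel foot plate 150 x 160 x 10 mm, hollow slotted aluminium post 60 mm wide, 30 deep, 275 tall; origin under the post's middle at worktop height. Front face, with the slots, looks to its -x (towards the robot), 15 mm before the origin; its wall is 5 mm thick with 22 mm free behind. Two columns of slots at y = -18 and +18 mm, four rows 40 mm apart; each slot 13 wide, 26 high
- slots (a point): point on the post's front face midway between the two top slots, at the height of their lower edges (205 mm above the worktop); same axes as the stand
- shelf: loose steel shelf, 0.45 kg, standing upright on the worktop: frame 170 mm deep (x), 150 wide (y); origin at the centre of its underside, z up, back to +x. Side bars (5 mm thick) and a middle spine are 22 mm high; on them lie four cross bars 8 wide, 4 thick at x = -81, -44, 44, 81 mm; open in between. Upright back plate 60 wide, 95 high (z 0 to 95), 6 thick (x 85 to 91)
- claws (a point): on the rear face of the back plate midway between the two claws, level with their tongues' underside (91, 0, 62 mm in the shelf; same axes). Claws at y = -18, +18 mm, 8 wide: tongue 8 high, 11 long, lip at its end 5 thick hanging 10 mm below it. Raised 14 mm above its seat the shelf's claws enter the slots; lowered, tongues rest on the slots' lower edges: claws and slots coincide to 2 mm
- spine (a point): middle of the top edge of the shelf's spine (0, 0, 22 mm in the shelf), near the centre of mass: the place to grip. The spine runs along x, 12 mm thick (y), 22 high; fingers can straddle it from above between the two inner cross bars
- deck (a point): centre of the shelf's top, on the upper face of the cross bars (0, 0, 26 mm in the shelf), where the lowest plate's origin should come to lie; same axes as the shelf
- catch (a joint): spring roller catch in the post's face above the top slots, brass, 16 mm wide: 0 when 4 mm proud, 0.004 m when flush. The back plate pushes it in (3 to 5 N) as the claws enter; it rubs on the plate and pushes it off, so hold the shelf and press it down firmly (some 10 N); let go before and it falls out. With the shelf home it jumps out over the plate's top edge: back to 0
- long1: flat rectangular stoneware plate, blue rim and white middle, 130 mm long (its x) by 64 wide (its y) by 12 thick, about 210 g; origin at the centre of its underside, z up; lies face up and flat on the worktop at the start; may be absent (None from the start)
- long2: flat rectangular stoneware plate, blue rim and white middle, 130 mm long (its x) by 64 wide (its y) by 12 thick, about 210 g; origin at the centre of its underside, z up; lies face up and flat on the worktop at the start; may be absent (None from the start)
- long3: flat rectangular stoneware plate, blue rim and white middle, 130 mm long (its x) by 64 wide (its y) by 12 thick, about 210 g; origin at the centre of its underside, z up; lies face up and flat on the worktop at the start; may be absent (None from the start)
- long4: flat rectangular stoneware plate, blue rim and white middle, 130 mm long (its x) by 64 wide (its y) by 12 thick, about 210 g; origin at the centre of its underside, z up; lies face up and flat on the worktop at the start; may be absent (None from the start)
- short1: flat rectangular stoneware plate, blue rim and white middle, 95 mm long (its x) by 64 wide (its y) by 12 thick, about 150 g; origin at the centre of its underside, z up; lies face up and flat on the worktop at the start; may be absent (None from the start)
- short2: flat rectangular stoneware plate, blue rim and white middle, 95 mm long (its x) by 64 wide (its y) by 12 thick, about 150 g; origin at the centre of its underside, z up; lies face up and flat on the worktop at the start; may be absent (None from the start)
- mug: white mug, 76 mm across, 90 high, bystander; origin at the centre of its underside
- jar: small amber jar, 48 mm across, 75 high, bystander; origin at the centre of its underside
- salt: small wooden salt pot, 46 mm across, 56 high, bystander; origin at the centre of its underside
- bowl: white bowl, 104 mm across, 45 high, bystander; origin at the centre of its underside
- spoon: wooden spoon 170 mm long lying on the worktop, bystander; origin under its middle

How it is judged (in metres and radians):
On the way, in this order (a step that is already met when the one before it is completed fails the run):
1. the shelf hangs in the top slots, fully home, with the catch out over its back plate (distance between claws and slots below 0.005 m and value of joint catch below 0.0015 m and angle between shelf's own z axis and vertical below 0.08 rad), for 0.2 s.
2. the long plates lie in a square pile in the middle of the locked shelf (all of step 1 and horizontal distance between each of long1, long2, long3, long4 and deck below 0.018 m and angle between the x axis of each of long1, long2, long3, long4 and the x axis of shelf, either way round below 0.1 rad and angle between each of long1, long2, long3, long4's own z axis and vertical below 0.09 rad and z of long1 in the frame of deck between -0.004 and 0.075 m and linear speed of each of long1, long2, long3, long4 below 0.02 m/s and horizontal distance between long1 and long2 below 0.01 m and horizontal distance between each of long1, long2 and long3 below 0.01 m and horizontal distance between each of long1, long2, long3 and long4 below 0.01 m and z of long2 in the frame of deck between -0.004 and 0.075 m and z of long3 in the frame of deck between -0.004 and 0.075 m and z of long4 in the frame of deck between -0.004 and 0.075 m), for 0.2 s.
At the end, for the whole second after the job is handed in: claws home in the top slots (5 mm), catch out (under 1.5 mm), shelf level (0.08 rad); all plates flat (0.09 rad), still, in one pile within 18 mm of the shelf's middle, along its depth to 0.10 rad, each centred on every other to 10 mm, short plates above long ones (all of step 2 and horizontal distance between each of long1, long2, long3, long4 and short1 below 0.01 m and horizontal distance between each of long1, long2, long3, long4, short1 and short2 below 0.01 m and horizontal distance between each of short1, short2 and deck below 0.018 m and angle between the x axis of each of short1, short2 and the x axis of shelf, either way round below 0.1 rad and angle between each of short1, short2's own z axis and vertical below 0.09 rad and z of short1 in the frame of deck between -0.004 and 0.075 m and linear speed of each of short1, short2 below 0.02 m/s and z of short2 in the frame of deck between -0.004 and 0.075 m and z of each of short1, short2 in the frame of long1 above 0.006 m and z of each of short1, short2 in the frame of long2 above 0.006 m and z of each of short1, short2 in the frame of long3 above 0.006 m and z of each of short1, short2 in the frame of long4 above 0.006 m); the robot touches nothing.
It fails at once if a bystander is knocked over or pushed more than 50 mm (distance of any of mug, jar, salt, bowl, spoon from where it was at the start of the episode above 0.05 m or angle between any of mug, jar, salt, bowl's own z axis and vertical above 0.6 rad).
Of long1, long2, long3, long4 only 3 to 4 are there at a start; the rules pass over those that are not, and their reading is None.
Of short1, short2 only 1 to 2 are there at a start; the rules pass over those that are not, and their reading is None.
At some moment in a run one of long1, long2, long3, long4, short1, shelf may be knocked a few centimetres aside while the robot is not near it.
It also fails if it takes over 210 s, if anything falls off the work surface, if the arm or the gripper's body presses on something with over 40 N, if the wrist force passes 120 N, or if a joint passes its speed limit or range.

ROBOT

A 6-joint arm with a two-finger parallel gripper is mounted at the origin on the work surface. World frame = base frame: x ahead of the robot, y to its left, z up, the work surface at z = 0. Lengths are in mm, angles in rad, forces in N, time in s.
With the tool pointing down it reaches from about 275 to 850 mm from the base axis. Payload 5.2 kg.
Tool frame: the origin (TCP) lies between the finger pads; the fingertips stand 19 mm ahead of it and the grasp point (between the pads) is the TCP (bot.nose_length is the distance from the TCP to the fingertips, in mm); x points along the fingers, y is the direction in which the jaws open and shut, and the axes are right-handed (so a half turn about x gives the same grasp; the last joint's range is limited). The gripper opens to 85 mm and grips with 20 to 120 N. Pads are 22 mm wide; open, the fingers measure 114 mm over their backs; the gripper's body (76 mm by 85 mm) begins 54 mm behind the grasp point. The pads swing forward as they close: fully open they stand 13 mm farther back than shut.
Start: joints at [0.957, 0.259, 1.535, -0, 1.348, -0.203], TCP at [219.618, 504.255, 250.31] pointing down, gripper open.
Joint ranges: [-3.14, 3.14], [-0.91, 2.08], [0.19, 2.58], [-1.22, 4.36], [0.22, 2.71], [-3.12, 3.12]. Speed limits (rad/s): [2.57, 2.57, 3.14, 3.14, 3.14, 3.14].

INTERFACE

Orientations are given as a unit quaternion [x, y, z, w].
In Python, from cell import get_state, optics, job, bot gives the robot as it stands. The module is installed in compiled form; this text tells all that it offers.
- The arm moves only by the tool servo_tool, never from a script. Its argument "deltas" is one flat list of numbers, 7 for each row, row after row: the turn, a rotation vector about the world's x, y, z in rad, then the shift along the world's x, y, z in m, then the finger opening in m, from 0 to 0.0854. In form: [wx, wy, wz, x, y, z, jaw, wx, wy, wz, x, y, z, jaw, ...]. A call has exactly 10 rows; each row shifts and turns the commanded pose from where the row before left it; what a row does not reach is not made up. A row lasts 1/8 s, in which the tool goes at most 62.5 mm and 10.7 degrees, less where a joint would pass 70% of its speed; a pose out of reach is approached as far as the arm can. A call is refused whole if a number of a shift passes 0.0625 or a number of a turn 0.188, either way. A call with a gripper value outside its range is refused whole. The fingers move at their own pace and stop on an object; the grip force is fixed at half the most. Time passes only in rows, so rows that do not move let the fingers close, or fill a call up. It gives the time, the measured TCP pose, the force and the opening at its end, in the units of the state.
- get_state(): the state, without advancing time (a new reading comes with each control period).
- optics.snapshot(name): name is "side" or "top"; returns (picture, depth): 400x640x3 uint8, red, green, blue; 400x640 float32, mm along the optical axis (not along the pixel's ray), 0 where there is no reading.
- optics.camera_info(name): a dict with "fx", "fy", "cx", "cy" (pixels), "xyz" and "attitude" of the camera in the world. Camera axes: x right, y up, looking along -z (the intrinsics and any distortion apply to the point x, -y, -z); pixel columns grow to the right and rows downward; lengths in mm; the calibration is good to about 2 mm. A picture is of the moment at which its call begins. camera_info takes no time and is no camera call.
- job.close_job(): hands the job in, once; it reports no verdict.
The state is a dict: "time": time; "qpos": joint angles; "qd": joint speeds; "joint_efforts": joint torques, N m; "eef_pos": TCP position; "ee_rot": TCP orientation; "contact_force": force on the tool from outside, world axes, zero at the start; "wrist_torque": the same for the moment, N m; "grip_width": opening from 0.0 (shut) to 1.0 (fully open).
Only numpy, scipy, OpenCV 4.12 (cv2) and the standard library are available. Lean on these libraries where they do the work, as an engineer would, in place of code of your own. Each camera call takes 0.05 s, during which the arm holds its last target. There are 200 camera calls.

## Working session

There is one attempt and no reset: what is moved stays moved. The work goes in short steps, Python scripts to look and compute and a tool call to move; the robot and the scene stay as the last step left them, time stands still between calls to the robot, and variables do not carry over. Pictures are saved under pics/ and viewed, about 12 in all and at most 16, crops included, and the job is handed in when it is done.

Besides the shell and the picture viewer there is one more tool, called after "Request:" as name(argument=value, ...) on one line, values as JSON. servo_tool: Moves the arm, as the interface text tells. Its arguments: {"type":"object","properties":{"deltas":{"type":"array","items":{"type":"number"}}},"required":["deltas"]}

```bash
mkdir -p pics
cat > h.py <<'E'
import numpy as np, cv2
from scipy.spatial.transform import Rotation as R
from cell import get_state, optics, job, bot
def snap(n):
    p,d=optics.snapshot(n); return p.copy(),d.copy(),optics.camera_info(n)
def pts(d,c):
    v,u=np.mgrid[:d.shape[0],:d.shape[1]]
    P=np.stack([(u-c['cx'])/c['fx']*d,-(v-c['cy'])/c['fy']*d,-d],-1)
    return R.from_quat(c['attitude']).apply(P.reshape(-1,3)).reshape(P.shape)+np.array(c['xyz'])
def ray(u,v,z,c):
    r=R.from_quat(c['attitude']).apply([(u-c['cx'])/c['fx'],-(v-c['cy'])/c['fy'],-1]); o=np.array(c['xyz'])
    return o+r*(z-o[2])/r[2]
def save(p,f): cv2.imwrite('pics/'+f,p[:,:,::-1])
E
python3 - <<'E'
from h import *
for n in('top','side'):
    p,d,c=snap(n); save(p,n+'0.png'); print(n,c); np.savez(n+'0.npz',p=p,d=d)
s=get_state(); print(s)
E
```

```text
top {'fx': 386.85965607525, 'fy': 386.85965607525, 'cx': 323.3047024147803, 'cy': 202.04206312832707, 'xyz': array([ 323.65233339,  -18.22705399, 1286.68322715]), 'attitude': array([-0.06372158,  0.06727287,  0.70425167, -0.70387748])}
side {'fx': 519.3417937738609, 'fy': 519.3417937738609, 'cx': 322.0160329209222, 'cy': 189.56132960248317, 'xyz': array([ 187.05736815,  912.18343835, 1421.72962358]), 'attitude': array([-0.05024132,  0.31657319,  0.93319288, -0.16250621])}
{'time': 0.1, 'qpos': array([ 9.57186631e-01,  2.59319562e-01,  1.53596823e+00, -4.89397724e-05,
        1.34798391e+00, -2.02810723e-01]), 'qd': array([ 0.00159551, -0.00200014, -0.00246472,  0.00092935,  0.00165769,
        0.00026008]), 'joint_efforts': array([ 1.88026912e-03, -4.46967494e+01, -2.91246396e+01, -4.17297606e-04,
        6.37065852e-03, -9.40346467e-06]), 'eef_pos': array([219.38034706, 503.87731439, 249.53335038]), 'ee_rot': array([ 0.14366491,  0.69246381, -0.14476802,  0.69202347]), 'contact_force': array([ 0.65887628, -0.32483206,  0.72833409]), 'wrist_torque': array([-0.05336368,  0.01152675, -0.02445499]), 'grip_width': 1.0011677505180112}
```

View pics/top0.png

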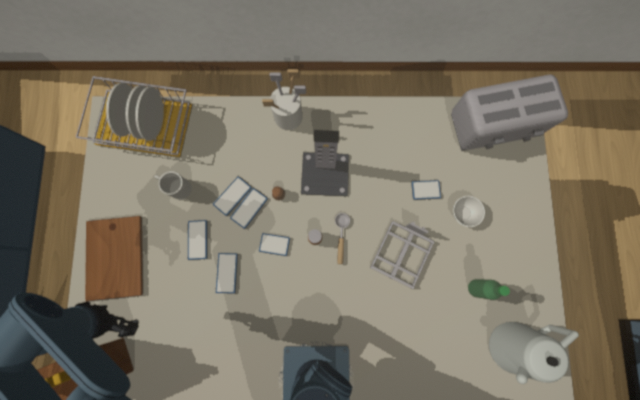

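View pics/side0.png

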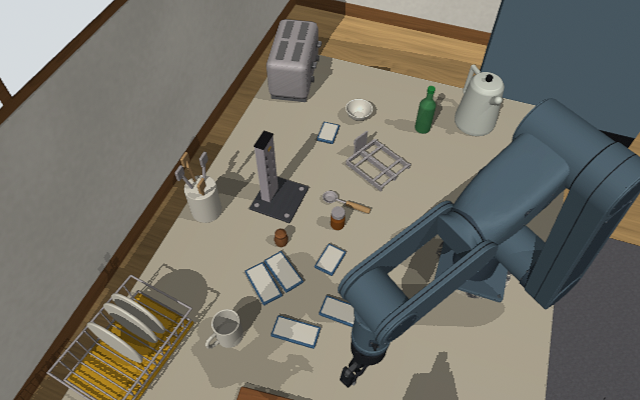

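The top view shows four long plates near (233,196), (250,208), (198,240) and (227,273), with the first two side by side. The short plates are at (275,244) and (426,189), the stand at (326,170) and the shelf at (403,253), turned about 25°.

```bash
cat > m.py <<'E'
from h import *
def plates(p,c,z=12,show=True):
    hsv=cv2.cvtColor(p,cv2.COLOR_RGB2HSV).astype(int); H,S,V=hsv[...,0],hsv[...,1],hsv[...,2]
    r,b=p[...,0].astype(int),p[...,2].astype(int)
    m=((b-r>-3)&(V>40)).astype(np.uint8)  # bluish/neutral vs warm worktop
    m=cv2.morphologyEx(m,cv2.MORPH_OPEN,np.ones((2,2),np.uint8))
    out=[]
    for k in cv2.findContours(m,cv2.RETR_EXTERNAL,cv2.CHAIN_APPROX_NONE)[0]:
        if cv2.contourArea(k)<100: continue
        w=np.array([ray(u,v,z,c)[:2] for u,v in k[:,0,:]],np.float32)
        (x,y),(a,bb),t=cv2.minAreaRect(w)
        if not(50<min(a,bb)<170 and max(a,bb)<180): continue
        if bb>a: a,bb,t=bb,a,t+90
        out.append((x,y,a,bb,(t+90)%180-90)); 
        if show: print('c',k[:,0].mean(0).round(),'xy',round(x),round(y),'size',round(a),round(bb),'ang',round(out[-1][4],1))
    return out,m
E
python3 - <<'E'
from m import *
for n in('top','side'):
    f=np.load(n+'0.npz'); c=optics.camera_info(n); print(n); o,m=plates(f['p'],c)
    P=pts(f['d'],c)
    if n=='top':
        t=f['p'][160:300,170:450]; cv2.imwrite('pics/c0.png',cv2.resize(t[:,:,::-1],None,fx=2.8,fy=2.8,interpolation=cv2.INTER_CUBIC))
        cv2.imwrite('pics/m0.png',m*255)
    # worktop height check
    q=P.reshape(-1,3); 
    for nm,(u,v) in dict(mid=(300,280)).items(): print(P[v,u])
    # post top
    s=(q[:,2]>255)&(q[:,2]<300)&(q[:,0]>350)&(q[:,0]<650)&(abs(q[:,1])<120)
    print('post top',s.sum(),q[s].mean(0),q[s].min(0),q[s].max(0))
    if n=='top':
        s=(q[:,2]>15)&(q[:,2]<33)&(q[:,0]>120)&(q[:,0]<420)&(q[:,1]<-100)&(q[:,1]>-420)
        print('shelf',s.sum(),cv2.minAreaRect(q[s][:,:2].astype(np.float32)))
    s=(q[:,2]>60)&(q[:,2]<110)&(q[:,0]>120)&(q[:,0]<450)&(q[:,1]<-120)&(q[:,1]>-420)
    print('backplate',s.sum(),cv2.minAreaRect(q[s][:,:2].astype(np.float32)),q[s][:,2].max())
E
```

```text
top
c [489. 290.] xy 273 -562 size 123 53 ang 89.9
c [232. 270.] xy 327 283 size 129 62 ang 2.3
c [244. 204.] xy 560 248 size 132 132 ang 54.3
[306.60872939  51.25314779   2.49816979]<stdin>:13: RuntimeWarning: Mean of empty slice.
  ret = um.true_divide(
Traceback (most recent call last):
ValueError: zero-size array to reduction operation minimum which has no identity
```

View pics/c0.png

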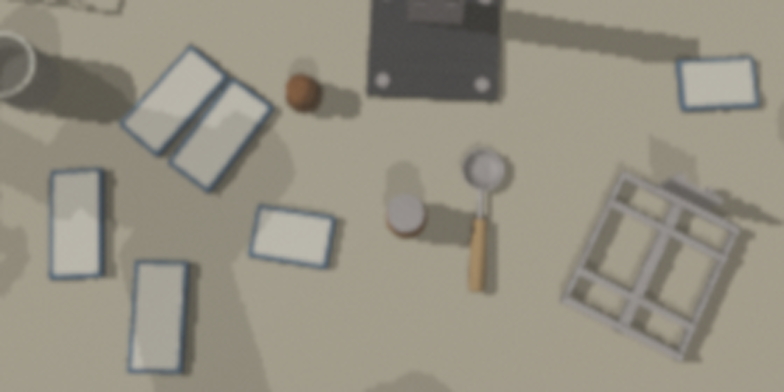

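Run:
```python
from m import *
f=np.load('top0.npz'); c=optics.camera_info('top'); p=f['p'].astype(int);P=pts(f['d'],c)
for nm,(u,v) in dict(white=(200,233),wsh=(198,250),w2=(275,244),rim=(188,240),table=(300,280),tsh=(225,230),shelf=(415,230),cap=(327,136),capf=(327,140),foot=(310,185),post=(326,155)).items(): print(nm,p[v,u],P[v,u].round(1),f['d'][v,u])
b=p[...,2]/np.maximum(p[...,0],1)
print(b[232:248,180:215:1].round(2)[8])
q=P.reshape(-1,3)
s=(q[:,2]>200)&(q[:,0]>350)&(q[:,0]<800)&(abs(q[:,1])<120); print(s.sum(), q[s].round(0)[:5])
print(P[130:170:3,326].round(0).tolist())
```

```text
white [165 163 152] [458.6 380.5  16.5] 1271.1981
wsh [185 182 170] [403.1 384.4  14.7] 1262.7931
w2 [185 182 172] [423.  134.4   8.5] 1273.7849
rim [130 136 138] [435.9 419.7  12.8] 1270.5383
table [162 156 140] [306.6  51.3   2.5] 1258.6382
tsh [145 139 124] [470.5 303.5  -1.6] 1291.6342
shelf [104 100  96] [ 464.  -318.3   53.2] 1239.7091
cap [53 51 47] [696.6 -33.7 279.4] 1058.8618
capf [55 53 49] [685.  -33.7 279.7] 1056.4153
foot [77 75 74] [621.9  20.2  10.3] 1309.3092
post [91 87 85] [681.1 -32.4 157.2] 1176.1058
[0.86 0.86 0.86 0.86 0.86 0.86 0.88 0.99 1.06 0.97 0.93 0.92 0.92 0.92
 0.92 0.92 0.92 0.92 0.93 0.92 0.92 0.92 0.92 0.93 0.95 1.1  1.25 0.96
 0.87 0.85 0.84 0.85 0.86 0.86 0.86]
484 [[712.   2. 284.]
 [714.  -1. 280.]
 [714.  -4. 278.]
 [714.  -6. 280.]
 [714.  -9. 278.]]
[[822.0, -35.0, 1.0], [705.0, -31.0, 279.0], [697.0, -31.0, 277.0], [687.0, -31.0, 282.0], [680.0, -31.0, 277.0], [681.0, -31.0, 250.0], [681.0, -32.0, 223.0], [681.0, -32.0, 195.0], [680.0, -32.0, 170.0], [682.0, -33.0, 134.0], [682.0, -33.0, 103.0], [681.0, -33.0, 71.0], [681.0, -34.0, 37.0], [678.0, -34.0, 12.0]]
```

```bash
cat > m.py <<'E'
from h import *
def plates(p,c,z=12,show=True,lo=0.893,area=250):
    p=cv2.GaussianBlur(p,(3,3),0).astype(int)
    m=((p[...,2]>lo*p[...,0])&(p[...,2]>60)).astype(np.uint8)
    m=cv2.morphologyEx(m,cv2.MORPH_OPEN,np.ones((3,3),np.uint8)); out=[]
    for k in cv2.findContours(m,cv2.RETR_EXTERNAL,cv2.CHAIN_APPROX_NONE)[0]:
        if cv2.contourArea(k)<area: continue
        w=np.array([ray(u,v,z,c)[:2] for u,v in k[:,0,:]],np.float32)
        (x,y),(a,bb),t=cv2.minAreaRect(w)
        if not(40<min(a,bb)<200 and max(a,bb)<220): continue
        if bb>a: a,bb,t=bb,a,t+90
        out.append((x,y,a,bb,(t+90)%180-90))
        if show: print('px',k[:,0].mean(0).round(),'xy',round(x),round(y),'size',round(a),round(bb),'ang',round(out[-1][4],1))
    return out,m
E
python3 - <<'E'
from m import *
for n in('top','side'):
    f=np.load(n+'0.npz'); c=optics.camera_info(n); print(n); o,m=plates(f['p'],c)
    cv2.imwrite('pics/m_%s.png'%n,m*255)
    q=pts(f['d'],c).reshape(-1,3)
    s=(q[:,2]>40)&(q[:,2]<260)&(q[:,0]>660)&(q[:,0]<700)&(q[:,1]>-65)&(q[:,1]<0)
    print('post face',s.sum(),np.median(q[s],0),'slope dx/dy',np.polyfit(q[s,1],q[s,0],1), 'y rng',np.percentile(q[s,1],[1,99]))
    s=(q[:,2]>266)&(q[:,2]<290)&(q[:,0]>650)&(q[:,0]<720)&(q[:,1]>-75)&(q[:,1]<10)
    print('cap',s.sum(),q[s].mean(0),cv2.minAreaRect(q[s][:,:2].astype(np.float32)))
    s=(q[:,2]>14)&(q[:,2]<36)&(q[:,0]>250)&(q[:,0]<540)&(q[:,1]<-90)&(q[:,1]>-330)
    print('shelf',s.sum(),cv2.minAreaRect(q[s][:,:2].astype(np.float32)))
    s=(q[:,2]>60)&(q[:,2]<110)&(q[:,0]>300)&(q[:,0]<540)&(q[:,1]<-150)&(q[:,1]>-400)
    print('backplate',s.sum(),cv2.minAreaRect(q[s][:,:2].astype(np.float32)),q[s][:,2].max())
    # foot plate
    g=f['p'].astype(int).sum(-1).reshape(-1); s=(g<260)&(abs(q[:,2]-10)<8)&(q[:,0]>500)&(q[:,0]<720)&(abs(q[:,1]+30)<110)
    print('foot',cv2.minAreaRect(q[s][:,:2].astype(np.float32)))
    # bystanders
    if n=='top':
        s=((q[:,2]>30)&(q[:,2]<100)&(q[:,0]>300)&(q[:,0]<680)&(q[:,1]<520)&(q[:,1]>-480)).reshape(400,640).astype(np.uint8)
        N,l,st,ce=cv2.connectedComponentsWithStats(s); P=q.reshape(400,640,3)
        for i in range(1,N):
            if st[i,4]>15: print('obst',ce[i].round(),P[l==i].mean(0).round(),np.percentile(P[l==i],[2,98],axis=0).round().tolist())
E
```

```text
top
px [489. 289.] xy 276 -557 size 133 60 ang 89.9
px [226. 273.] xy 330 290 size 135 71 ang -1.3
px [274. 244.] xy 423 138 size 102 71 ang 80.6
px [402. 249.] xy 401 -289 size 199 155 ang -26.5
px [197. 239.] xy 438 392 size 136 69 ang 3.1
px [469. 211.] xy 533 -511 size 105 102 ang 90.0
px [426. 190.] xy 606 -370 size 104 71 ang -86.9
px [240. 202.] xy 565 256 size 148 138 ang 53.1
px [326. 168.] xy 682 -30 size 187 157 ang -2.4
px [287. 104.] xy 911 99 size 142 113 ang 1.3
px [133. 109.] xy 903 643 size 174 71 ang -2.4
post face 429 [681.45247846 -31.59856207 163.2294626 ] slope dx/dy [4.14678589e-02 6.82961070e+02] y rng [-63.01455037  -0.52788635]
cap 320 [695.23074202 -31.35142761 278.9720038 ] ((696.1177368164062, -31.67389678955078), (68.96613311767578, 33.92673873901367), 86.70921325683594)
shelf 688 ((424.3701171875, -211.10012817382812), (305.6353759765625, 174.6551513671875), 63.87093734741211)
backplate 99 ((470.5281066894531, -322.56378173828125), (60.699546813964844, 18.172183990478516), 63.66686248779297) 99.63963537921381
foot ((655.4846801757812, -31.00801086425781
[... 794 characters left out ...]
1 ang -87.6
px [359. 109.] xy 533 -528 size 112 94 ang -72.1
post face 497 [682.07693064 -27.859133   156.83692757] slope dx/dy [9.88715348e-02 6.85963565e+02] y rng [-63.47759967  -0.12306719]
cap 245 [694.64186822 -28.32051251 279.0435925 ] ((695.5494995117188, -32.014549255371094), (75.58538818359375, 35.470584869384766), 88.73385620117188)
shelf 624 ((430.3917541503906, -216.19793701171875), (300.7298278808594, 198.20254516601562), 65.04418182373047)
backplate 111 ((468.14288330078125, -321.0743408203125), (66.6186294555664, 21.8642520904541), 59.61547088623047) 102.80774178589058
foot ((613.2957763671875, -25.946365356445312), (169.69039916992188, 206.54159545898438), 84.44518280029297)
```

View pics/m_top.png

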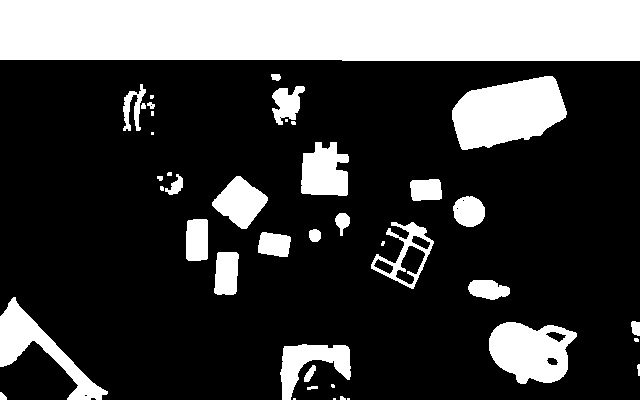

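```bash
cat > nav.py <<'E'
import sys
from h import *
def nav(x,y,z,psi):
    """needed move to TCP x,y,z (mm) with jaw axis at psi deg (mod 180), tool down"""
    s=get_state(); M=R.from_quat(s['ee_rot']).as_matrix(); p=np.array(s['eef_pos'])
    cur=np.degrees(np.arctan2(M[1,1],M[0,1])); d=(psi-cur+90)%180-90
    tilt=np.cross(M[:,0],[0,0,-1])
    print('t',round(s['time'],2),'tcp',p.round(1),'psi',round(cur,1),'q6',round(s['qpos'][5],2),'F',np.round(s['contact_force'],1),'grip mm',round(s['grip_width']*85.4,1))
    print('d mm',(np.array([x,y,z])-p).round(1),'dyaw rad',round(np.radians(d),3),'tilt fix',tilt.round(4))
if __name__=='__main__': nav(*map(float,sys.argv[1:5]))
E
python3 - <<'E'
from h import *
f=np.load('top0.npz'); c=optics.camera_info('top'); P=pts(f['d'],c); p=f['p'].astype(int)
m=cv2.imread('pics/m_top.png',0)>0
N,l=cv2.connectedComponents(m.astype(np.uint8)); k=(l==l[249,402]) if l[249,402] else None
import collections
lab=collections.Counter(l[225:285,372:435].ravel()); lab.pop(0); L=lab.most_common(1)[0][0]
uv=np.argwhere(l==L)
W=np.array([ray(u,v,24,c)[:2] for v,u in uv])
h=P[l==L][:,2]; 
th=np.radians(-26.5)
for deg in (-25,-26,-27,-28):
    th=np.radians(deg); a=W@[np.cos(th),np.sin(th)]; b=W@[-np.sin(th),np.cos(th)]
    g=h<45
    print(deg,'along',np.percentile(a[g],[0.5,97,99.5]).round(1),'across',np.percentile(b[g],[.5,99.5]).round(1))
a0=np.histogram(a,bins=np.arange(a.min(),a.max()+6,6)); b0=np.histogram(b,bins=np.arange(b.min(),b.max()+5,5))
print(a0[0],a0[1].round()[[0,-1]],b0[0],b0[1].round()[[0,-1]])
E
python3 nav.py 389 -282 150 63.5
```

```text
-25 along [384.7 557.4 577.3] across [-166.1  -12.2]
-26 along [386.8 558.9 579. ] across [-157.2   -4.8]
-27 along [388.1 559.7 580.6] across [-149.     3.1]
-28 along [388.8 561.7 582. ] across [-141.2   11.8]
[71 90 32 23 19 22 65 88 34 16 16 14 17 15 18 17 17 15 16 15 27 83 79 25
 18 16 24 80 73 42 35 35 26  3] [388. 592.] [58 84 52 21 22 22 21 23 25 32 33 33 33 43 89 91 95 54 38 30 28 24 18 24
 18 25 20 25 25 49 27  4] [-142.   18.]
t 0.1 tcp [219.4 503.9 249.5] psi 66.5 q6 -0.2 F [ 0.7 -0.3  0.7] grip mm 85.5
d mm [ 169.6 -785.9  -99.5] dyaw rad -0.052 tilt fix [ 0.0014 -0.0009  0.    ]
```

Request:
servo_tool(deltas=[0, 0, -0.003, 0.0105, -0.049, 0, 0.06, 0, 0, -0.003, 0.0105, -0.049, 0, 0.06, 0, 0, -0.003, 0.0105, -0.049, 0, 0.06, 0, 0, -0.003, 0.0105, -0.049, 0, 0.06, 0, 0, -0.003, 0.0105, -0.049, 0, 0.06, 0, 0, -0.003, 0.0105, -0.049, 0, 0.06, 0, 0, -0.003, 0.0105, -0.049, 0, 0.06, 0, 0, -0.003, 0.0105, -0.049, 0, 0.06, 0, 0, -0.003, 0.0105, -0.049, 0, 0.06, 0, 0, -0.003, 0.0105, -0.049, 0, 0.06])

```text
time: 1.35
eef_pos: [324.5, 12.7, 250.3]
ee_rot: [0.155, 0.69, -0.155, 0.69]
contact_force: [0.7, -0.8, 1.1]
grip_width: 0.701
```

Request:
servo_tool(deltas=[0, 0, -0.003, 0.0105, -0.049, 0, 0.06, 0, 0, -0.003, 0.0105, -0.049, 0, 0.06, 0, 0, -0.003, 0.0105, -0.049, 0, 0.06, 0, 0, -0.003, 0.0105, -0.049, 0, 0.06, 0, 0, -0.003, 0.0105, -0.049, -0.02, 0.06, 0, 0, -0.003, 0.0105, -0.049, -0.02, 0.06, 0, 0, 0, 0, 0, -0.03, 0.06, 0, 0, 0, 0, 0, -0.03, 0.06, 0, 0, 0, 0, 0, -0.02, 0.06, 0, 0, 0, 0, 0, 0, 0.06])

```text
time: 2.6
eef_pos: [386.6, -278.7, 128.6]
ee_rot: [0.162, 0.69, -0.16, 0.687]
contact_force: [-0.6, -0.6, 0.7]
grip_width: 0.702
```

```bash
python3 nav.py 389.5 -281 22 63.8
python3 - <<'E'
from h import *
p,d,c=snap('side'); save(cv2.resize(p[80:240,260:480],None,fx=3.4,fy=3.4,interpolation=cv2.INTER_CUBIC),'a1.png')
E
```

```text
t 2.6 tcp [ 386.6 -278.7  128.6] psi 63.7 q6 -1.97 F [-0.6 -0.6  0.7] grip mm 60.0
d mm [   2.9   -2.3 -106.6] dyaw rad 0.002 tilt fix [-0.0034 -0.003  -0.    ]
```

View pics/a1.png

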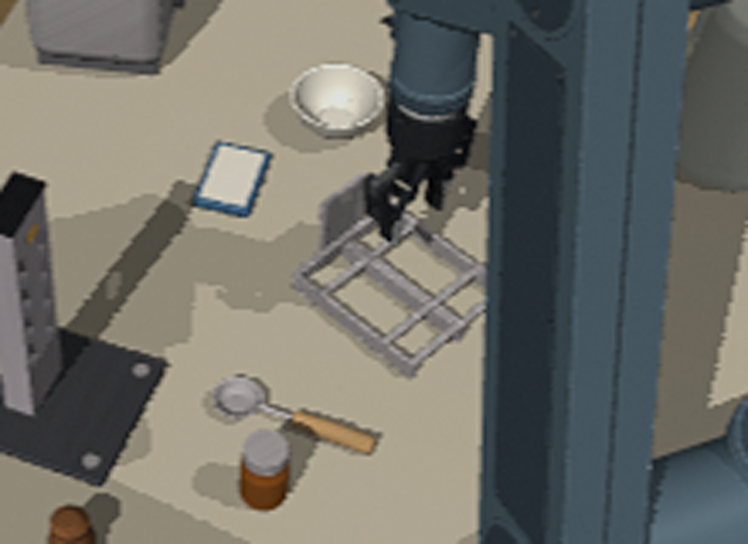

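The side view shows the gripper above the shelf, with the spine between its fingers at about (390,270) in the crop. I'm descending and gripping.

Request:
servo_tool(deltas=[-0.0034, -0.003, 0.002, 0.003, -0.0023, -0.025, 0.06, 0, 0, 0, 0, 0, -0.025, 0.06, 0, 0, 0, 0, 0, -0.025, 0.06, 0, 0, 0, 0, 0, -0.02, 0.06, 0, 0, 0, 0, 0, -0.011, 0.06, 0, 0, 0, 0, 0, 0, 0.06, 0, 0, 0, 0, 0, 0, 0.0, 0, 0, 0, 0, 0, 0, 0.0, 0, 0, 0, 0, 0, 0, 0.0, 0, 0, 0, 0, 0, 0, 0.0])

```text
time: 3.9
eef_pos: [391.0, -282.4, 25.2]
ee_rot: [0.159, 0.687, -0.161, 0.69]
contact_force: [-0.1, 0.4, 5.9]
grip_width: 0.12
```

```bash
python3 nav.py 389.5 -281 22 63.8
```

```text
t 3.9 tcp [ 391.  -282.4   25.2] psi 63.8 q6 -1.97 F [-0.1  0.4  5.9] grip mm 10.3
d mm [-1.5  1.4 -3.2] dyaw rad -0.0 tilt fix [0.0043 0.004  0.    ]
```

Request:
servo_tool(deltas=[0, 0, 0, 0, 0, 0, 0, 0, 0, 0, 0, 0, 0.02, 0, 0, 0, 0, 0, 0, 0.04, 0, 0, 0, 0, 0, 0, 0.05, 0, 0, 0, 0, 0, 0, 0.05, 0, 0, 0, 0.052, 0.019, 0.031, 0, 0, 0, 0, 0.052, 0.019, 0.031, 0, 0, 0, 0, 0.052, 0.019, 0.031, 0, 0, 0, 0, 0.052, 0.019, 0.031, 0, 0, 0, 0, 0.052, 0.019, 0.031, 0, 0])

```text
time: 5.15
eef_pos: [485.4, -125.6, 183.7]
ee_rot: [0.068, 0.703, -0.069, 0.705]
contact_force: [1.1, 0.3, -5.0]
grip_width: 0.125
```

Request:
servo_tool(deltas=[0, 0, 0.052, 0.019, 0.031, 0, 0, 0, 0, 0.052, 0.019, 0.031, 0, 0, 0, 0, 0.051, 0.019, 0.032, 0, 0, 0, 0, 0, 0, 0, 0, 0, 0, 0, 0, 0, 0, 0, 0, 0, 0, 0, 0, 0, 0, 0, 0, 0, 0, 0, 0, 0, 0, 0, 0, 0, 0, 0, 0, 0, 0, 0, 0, 0, 0, 0, 0, 0, 0, 0, 0, 0, 0, 0])

```text
time: 6.4
eef_pos: [542.6, -33.2, 184.3]
ee_rot: [0.014, 0.705, -0.015, 0.708]
contact_force: [0.1, 0.1, -3.9]
grip_width: 0.125
```

```bash
python3 nav.py 550 -31.6 182 87.6
python3 - <<'E'
from h import *
for n in('top','side'):
    p,d,c=snap(n); np.savez(n+'1.npz',p=p,d=d)
    r=p[100:260,240:400] if n=='top' else p[90:250,210:400]
    save(cv2.resize(r,None,fx=3.6,fy=3.6,interpolation=cv2.INTER_CUBIC),'b_%s.png'%n)
E
python3 -c "
import cv2,numpy as np
a,b=cv2.imread('pics/b_top.png'),cv2.imread('pics/b_side.png')
h=400; r=lambda i:cv2.resize(i,(int(i.shape[1]*h/i.shape[0]),h)); o=np.hstack([r(a),r(b)]); print(o.shape); cv2.imwrite('pics/b.png',cv2.resize(o,(800,int(o.shape[0]*800/o.shape[1]))))"
```

```text
t 6.4 tcp [542.6 -33.2 184.3] psi 87.6 q6 -1.79 F [ 0.1  0.1 -3.9] grip mm 10.7
d mm [ 7.4  1.6 -2.3] dyaw rad 0.0 tilt fix [0.0019 0.0041 0.    ]
(400, 875, 3)
```

View pics/b.png

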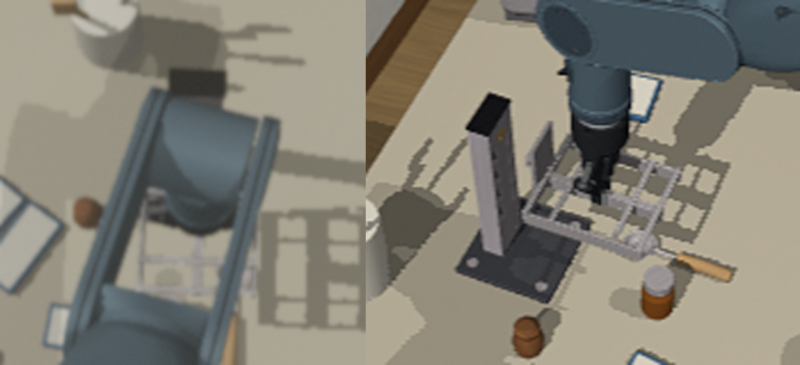

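The side view shows the shelf level in the gripper, its back plate parallel to the post and about 45 mm in front of it. The next script measures the gap between them.

```bash
cat > sh.py <<'E'
from h import *
def an(n,f):
    c=optics.camera_info(n); P=pts(f['d'],c); q=P.reshape(-1,3); x,y,z=q.T
    M=lambda a,b,cc,d,e,g:(x>a)&(x<b)&(y>cc)&(y<d)&(z>e)&(z<g)
    def rep(nm,s):
        if s.sum()<8: print(nm,s.sum()); return
        print(nm,s.sum(),'med',np.median(q[s],0).round(1),'p2',np.percentile(q[s],2,axis=0).round(1),'p98',np.percentile(q[s],98,axis=0).round(1))
    rep('backplate',M(600,665,-68,5,185,275)); rep('frame',M(440,640,-115,50,158,188) ); rep('post',M(668,690,-70,5,180,262)); rep('cap',M(668,715,-75,10,270,290))
    s=M(440,640,20,50,150,190)
    if s.sum()>20: print('left bar',s.sum(),'dy/dx',np.polyfit(x[s],y[s],1)[0],'dz/dx',np.polyfit(x[s],z[s],1)[0],'y95',np.percentile(y[s],95),'x',np.percentile(x[s],[2,98]),'z98',np.percentile(z[s],[50,95]))
    s=M(605,665,-68,5,195,275)
    if s.sum()>20: print('bp dx/dy',np.polyfit(y[s],x[s],1)[0],'dx/dz',np.polyfit(z[s],x[s],1)[0])
if __name__=='__main__':
    import sys
    for n in ('side','top'): print(n); an(n,np.load(n+sys.argv[1]+'.npz'))
E
python3 sh.py 1
```

```text
side
backplate 230 med [624.  -30.3 220.8] p2 [615.6 -65.7 185.7] p98 [640.5  -3.8 257.8]
frame 981 med [525.1 -25.3 180.2] p2 [ 453.4 -107.6  160.8] p98 [623.6  44.4 187.7]
post 213 med [682.  -25.3 221.6] p2 [678.4 -62.6 182.3] p98 [688.8   4.5 260.4]
cap 225 med [695.2 -28.1 280.2] p2 [679.2 -64.5 271.1] p98 [712.1   3.9 285.2]
left bar 341 dy/dx -0.036797759387406474 dz/dx -0.007242215050617344 y95 44.67195702410936 x [457.35188811 623.57174755] z98 [177.10389213 187.75514522]
bp dx/dy 0.09930678586445005 dx/dz 0.01352326501593859
top
backplate 0
frame 439 med [492.2 -28.7 183.5] p2 [ 453.  -107.1  165.9] p98 [585.   40.8 187.7]
post 33 med [680.8 -50.7 251.7] p2 [679.4 -62.4 236.9] p98 [682.3 -25.6 261.1]
cap 307 med [695.9 -31.  279.7] p2 [679.1 -63.9 274.5] p98 [712.    1.9 283.3]
left bar 128 dy/dx -0.027892685006806518 dz/dx -0.008115996390916369 y95 40.996216483642755 x [457.72098049 586.64363319] z98 [183.15044231 188.07641207]
```

Request:
servo_tool(deltas=[0.002, 0.004, 0, 0.01, 0.0042, -0.002, 0, 0, 0, 0, 0.01, 0, 0, 0, 0, 0, 0, 0.01, 0, 0, 0, 0, 0, 0, 0.006, 0, 0, 0, 0, 0, 0, 0, 0, 0, 0, 0, 0, 0, 0, 0, 0, 0, 0, 0, 0, 0, 0, 0, 0, 0, 0, 0, 0, 0, 0, 0, 0, 0, 0, 0, 0, 0, 0, 0, 0, 0, 0, 0, 0, 0])

```text
time: 7.75
eef_pos: [578.6, -28.9, 182.4]
ee_rot: [0.015, 0.707, -0.015, 0.707]
contact_force: [-1.3, -0.3, -4.1]
grip_width: 0.125
```

```bash
python3 nav.py 594 -28 182 87.6
python3 - <<'E'
from h import *
for n in('top','side'):
    p,d,c=snap(n); np.savez(n+'2.npz',p=p,d=d)
    if n=='side':
        save(cv2.resize(p[100:200,245:345],None,fx=6,fy=6,interpolation=cv2.INTER_CUBIC),'c2.png')
        P=pts(d,c)
        for v in range(122,172,4): print(v,[(u,)+tuple(int(round(t)) for t in P[v,u]) for u in range(252,305) if P[v,u,2]>190 and P[v,u,0]>600 and (u%2==0)][:22])
E
python3 sh.py 2
```

```text
t 7.75 tcp [578.6 -28.9 182.4] psi 87.6 q6 -1.77 F [-1.3 -0.3 -4.1] grip mm 10.7
d mm [15.4  0.9 -0.4] dyaw rad -0.0 tilt fix [-0.0001  0.0002  0.    ]
122 [(286, 603, 4, 419), (288, 600, -2, 414)]
126 [(286, 617, -24, 372), (288, 600, -1, 400)]
130 [(264, 710, -66, 282), (286, 611, -9, 373), (288, 601, 0, 385)]
134 [(262, 711, -52, 278), (264, 704, -51, 282), (266, 699, -54, 280), (268, 693, -56, 280), (270, 687, -58, 280), (272, 681, -59, 282), (288, 601, 0, 369)]
138 [(260, 708, -32, 281), (262, 702, -33, 282), (264, 697, -35, 282), (266, 692, -38, 281), (268, 688, -44, 276), (270, 680, -41, 283), (272, 680, -55, 268), (288, 608, -12, 339)]
142 [(256, 712, -11, 284), (258, 706, -13, 283), (260, 701, -15, 284), (262, 698, -21, 278), (264, 690, -20, 282), (266, 686, -25, 279), (268, 681, -28, 278), (270, 681, -40, 266), (272, 683, -57, 247), (278, 665, -61, 250), (280, 657, -60, 254), (288, 605, -5, 330)]
146 [(254, 713, 1, 278), (256, 706, 3, 282), (258, 700, 2, 284), (260, 697, -4, 279), (262, 690, -4, 282), (264, 686, -10, 277), (266, 682, -14, 274), (268, 680, -24, 265), (270, 6
[... 1380 characters left out ...]
[542.9 -21.1 178.7] p2 [ 489.6 -102.6  159.4] p98 [635.6  48.1 187.3]
post 184 med [682.1 -17.9 231.7] p2 [672.  -61.1 182.7] p98 [689.1   4.1 260.7]
cap 227 med [695.1 -28.5 280.5] p2 [679.3 -64.  271.4] p98 [712.4   4.3 285.1]
left bar 289 dy/dx -0.010430144206475063 dz/dx -0.024460785306695293 y95 48.14423198756694 x [492.48364297 634.7785233 ] z98 [175.52726894 186.45453502]
bp dx/dy 0.03295086049118062 dx/dz 0.024358076342070652
top
backplate 0
frame 415 med [533.3 -28.8 181.5] p2 [ 487.1 -105.5  165. ] p98 [622.4  44.5 186.9]
post 0
cap 2
left bar 113 dy/dx -0.06193942981456962 dz/dx -0.00454875550150345 y95 46.5428010845227 x [516.37020073 623.74403627] z98 [181.44431904 186.26348569]
```

View pics/c2.png

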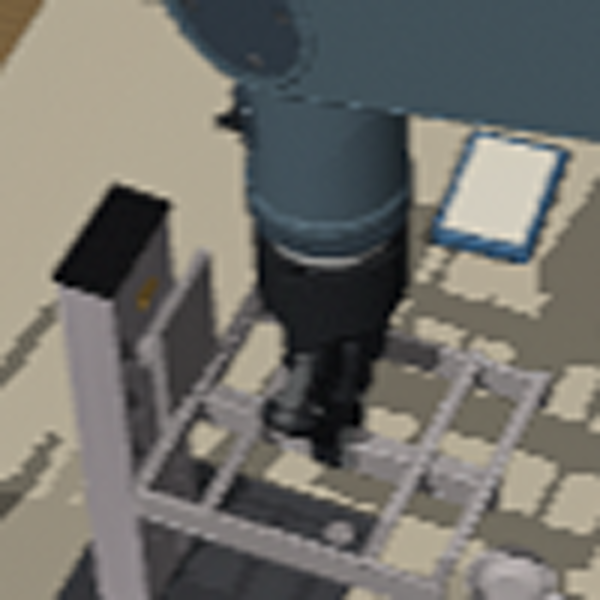

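The side crop shows the claw side of the plate about 16 mm from the post. The post's front-left edge runs from (105,290) to (150,590), the plate's left edges start at (140,345), and the brass catch is at (148,293). I'll compare the two vertical edges for lateral offset.

Run:
```python
from h import *
f=np.load('side2.npz'); c=optics.camera_info('side'); g=cv2.cvtColor(f['p'],cv2.COLOR_RGB2GRAY).astype(float)
def yx(u,v,X):
    r=R.from_quat(c['attitude']).apply([(u-c['cx'])/c['fx'],-(v-c['cy'])/c['fy'],-1]); o=np.array(c['xyz']); return o+r*(X-o[0])/r[0]
for v in range(150,172): print(v,g[v,252:284].astype(int).tolist())
# predicted pixel of post edge (682.8,yl) and plate edge for checks
def proj(P):
    q=R.from_quat(c['attitude']).inv().apply(np.array(P)-c['xyz']); return (c['cx']+c['fx']*q[0]/-q[2]).round(2),(c['cy']-c['fy']*q[1]/-q[2]).round(2)
for z in (260,230,200): print(z,'post FL',proj([682.8,-1.5,z]),'post BL',proj([711,-2.7,z]),'post FR',proj([680.2,-61.5,z]))
for z in (250,230,210): print(z,'bp FL',proj([661,-2,z]),'bp RL',proj([667,-2,z]),'bp FR',proj([658.5,-62,z]))
```

```text
150 [175, 145, 128, 143, 135, 137, 139, 140, 139, 138, 141, 114, 63, 65, 65, 64, 82, 82, 62, 75, 107, 131, 108, 69, 60, 59, 59, 56, 96, 152, 173, 172]
151 [105, 103, 132, 149, 135, 136, 138, 137, 137, 136, 139, 112, 61, 65, 64, 64, 70, 72, 62, 92, 124, 117, 80, 58, 61, 60, 59, 56, 96, 152, 174, 174]
152 [102, 103, 133, 149, 134, 136, 137, 138, 137, 134, 137, 116, 71, 64, 65, 65, 63, 62, 69, 108, 125, 93, 58, 60, 60, 62, 60, 56, 95, 152, 175, 152]
153 [103, 100, 135, 153, 134, 135, 138, 138, 136, 136, 137, 123, 86, 64, 65, 64, 63, 62, 90, 123, 110, 68, 57, 60, 60, 60, 60, 57, 79, 143, 177, 146]
154 [101, 140, 173, 156, 133, 133, 137, 138, 136, 136, 137, 122, 85, 63, 64, 64, 61, 78, 114, 124, 93, 58, 59, 60, 62, 60, 59, 57, 79, 145, 152, 102]
155 [141, 172, 172, 156, 133, 134, 137, 137, 137, 135, 135, 120, 85, 62, 67, 65, 69, 94, 121, 103, 56, 57, 59, 60, 61, 61, 59, 57, 81, 128, 124, 89]
156 [173, 171, 171, 159, 138, 134, 136, 137, 136, 135, 135, 129, 98, 55, 61, 67, 100, 137, 138, 106, 65, 58, 61, 60, 60, 59, 60, 58, 59, 94, 107, 117]
157 [172, 170, 171, 158, 139, 133, 135, 137, 136,
[... 2443 characters left out ...]
np.float64(158.69)) post BL (np.float64(256.78), np.float64(155.99)) post FR (np.float64(273.69), np.float64(145.06))
200 post FL (np.float64(265.94), np.float64(165.09)) post BL (np.float64(257.66), np.float64(162.41)) post FR (np.float64(274.31), np.float64(151.52))
250 bp FL (np.float64(271.45), np.float64(156.08)) bp RL (np.float64(269.6), np.float64(155.56)) bp FR (np.float64(279.9), np.float64(142.33))
230 bp FL (np.float64(271.9), np.float64(160.45)) bp RL (np.float64(270.07), np.float64(159.93)) bp FR (np.float64(280.26), np.float64(146.74))
210 bp FL (np.float64(272.35), np.float64(164.73)) bp RL (np.float64(270.53), np.float64(164.21)) bp FR (np.float64(280.61), np.float64(151.06))
```

Request:
servo_tool(deltas=[0, 0, 0, 0.001, 0.0014, 0, 0, 0, 0, 0, 0.002, 0, 0, 0, 0, 0, 0, 0.002, 0, 0, 0, 0, 0, 0, 0.002, 0, 0, 0, 0, 0, 0, 0.001, 0, 0, 0, 0, 0, 0, 0.001, 0, 0, 0, 0, 0, 0, 0.001, 0, 0, 0, 0, 0, 0, 0, 0, 0, 0, 0, 0, 0, 0, 0, 0, 0, 0, 0, 0, 0, 0, 0, 0])

```text
time: 9.1
eef_pos: [588.6, -27.4, 182.3]
ee_rot: [0.015, 0.707, -0.015, 0.707]
contact_force: [0.0, 0.0, -4.0]
grip_width: 0.125
```

Request:
servo_tool(deltas=[0, 0, 0, 0.001, 0, 0, 0, 0, 0, 0, 0.001, 0, 0, 0, 0, 0, 0, 0.001, 0, 0, 0, 0, 0, 0, 0.001, 0, 0, 0, 0, 0, 0, 0, 0, 0, 0, 0, 0, 0, 0, 0, 0, 0, 0, 0, 0, 0, 0, 0, 0, 0, 0, 0, 0, 0, 0, 0, 0, 0, 0, 0, 0, 0, 0, 0, 0, 0, 0, 0, 0, 0])

```text
time: 10.35
eef_pos: [592.5, -27.4, 182.2]
ee_rot: [0.015, 0.707, -0.015, 0.707]
contact_force: [-3.7, -0.4, -5.5]
grip_width: 0.121
```

Request:
servo_tool(deltas=[0, 0, 0, 0.001, 0, 0, 0, 0, 0, 0, 0.001, 0, 0, 0, 0, 0, 0, 0, 0, 0, 0, 0, 0, 0, 0, 0, 0, 0, 0, 0, 0, 0, 0, 0, 0, 0, 0, 0, 0, 0, 0, 0, 0, 0, 0, 0, 0, 0, 0, 0, 0, 0, 0, 0, 0, 0, 0, 0, 0, 0, 0, 0, 0, 0, 0, 0, 0, 0, 0, 0])

```text
time: 11.6
eef_pos: [594.5, -27.4, 182.2]
ee_rot: [0.015, 0.707, -0.015, 0.707]
contact_force: [-5.7, -0.8, -6.6]
grip_width: 0.125
```

```bash
python3 - <<'E'
from h import *
p,d,c=snap('side'); np.savez('side3.npz',p=p,d=d)
save(cv2.resize(p[110:190,245:345],None,fx=6,fy=6,interpolation=cv2.INTER_CUBIC),'c3.png'); s=get_state(); print(s['contact_force'],s['wrist_torque'])
E
python3 sh.py 3 2>/dev/null | head -6
```

```text
[-5.7454266  -0.27147701 -6.75396774] [-0.06041432  0.81489036 -0.04181284]
side
backplate 20 med [633.5 -13.3 187. ] p2 [600.6 -57.1 185.1] p98 [664.7   4.5 271.4]
frame 733 med [553.  -19.9 179.2] p2 [ 504.9 -100.9  160. ] p98 [637.1  49.4 187.3]
post 309 med [676.5 -23.8 220.3] p2 [669.4 -62.8 181.1] p98 [688.8   2.7 258.8]
cap 223 med [695.5 -28.6 280.4] p2 [678.8 -65.3 271.3] p98 [712.1   4.3 286.1]
left bar 242 dy/dx -0.006930603051833267 dz/dx -0.023324944863446974 y95 49.422042790691144 x [508.49807489 638.32701391] z98 [176.99117845 186.19544806]
```

View pics/c3.png

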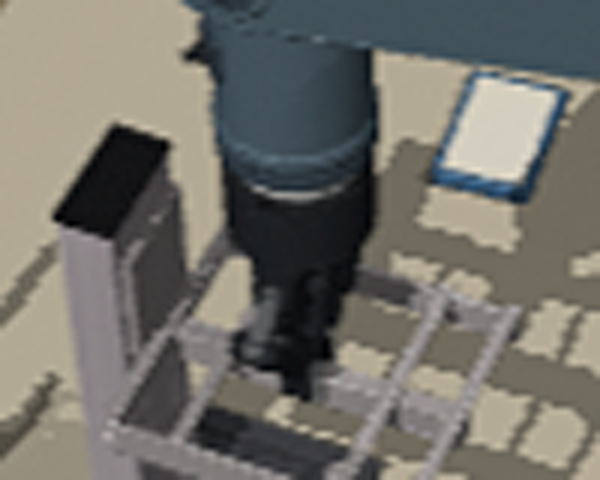

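The plate is flush against the post and covers the catch. I'm pressing down.

Request:
servo_tool(deltas=[0, 0, 0, 0.0005, 0, -0.002, 0, 0, 0, 0, 0, 0, -0.002, 0, 0, 0, 0, 0, 0, -0.002, 0, 0, 0, 0, 0, 0, -0.002, 0, 0, 0, 0, 0, 0, -0.002, 0, 0, 0, 0, 0, 0, -0.002, 0, 0, 0, 0, 0, 0, 0, 0, 0, 0, 0, 0, 0, 0, 0, 0, 0, 0, 0, 0, 0, 0, 0, 0, 0, 0, 0, 0, 0])

```text
time: 12.9
eef_pos: [594.9, -27.2, 170.2]
ee_rot: [0.015, 0.707, -0.015, 0.707]
contact_force: [-5.7, 0.2, -6.3]
grip_width: 0.123
```

Request:
servo_tool(deltas=[0, 0, 0, 0, 0, -0.001, 0, 0, 0, 0, 0, 0, -0.001, 0, 0, 0, 0, 0, 0, -0.001, 0, 0, 0, 0, 0, 0, -0.001, 0, 0, 0, 0, 0, 0, 0, 0, 0, 0, 0, 0, 0, 0, 0, 0, 0, 0, 0, 0, 0, 0, 0, 0, 0, 0, 0, 0, 0, 0, 0, 0, 0, 0, 0, 0, 0, 0, 0, 0, 0, 0, 0])

```text
time: 14.15
eef_pos: [594.9, -27.3, 167.6]
ee_rot: [0.015, 0.707, -0.015, 0.707]
contact_force: [-8.9, 0.2, 1.3]
grip_width: 0.129
```

Request:
servo_tool(deltas=[0, 0, 0, 0, 0, -0.001, 0, 0, 0, 0, 0, 0, -0.001, 0, 0, 0, 0, 0, 0, -0.001, 0, 0, 0, 0, 0, 0, -0.001, 0, 0, 0, 0, 0, 0, 0, 0, 0, 0, 0, 0, 0, 0, 0, 0, 0, 0, 0, 0, 0, 0, 0, 0, 0, 0, 0, 0, 0, 0, 0, 0, 0, 0, 0, 0, 0, 0, 0, 0, 0, 0, 0])

```text
time: 15.4
eef_pos: [594.7, -27.3, 165.5]
ee_rot: [0.015, 0.707, -0.015, 0.707]
contact_force: [-15.1, 1.3, 11.5]
grip_width: 0.121
```

```bash
python3 - <<'E'
from h import *
p,d,c=snap('side'); np.savez('side4.npz',p=p,d=d)
save(cv2.resize(p[110:190,245:345],None,fx=6,fy=6,interpolation=cv2.INTER_CUBIC),'c4.png'); s=get_state(); print(s['contact_force'],s['wrist_torque'])
E
python3 sh.py 4 2>/dev/null | head -6
```

```text
[-14.49816596   0.5825494   13.63550589] [ 0.18230842  1.8108193  -0.12959902]
side
backplate 5
frame 508 med [548.  -19.7 164.6] p2 [ 504.9 -101.4  158.3] p98 [637.8  47.6 178.3]
post 280 med [676.6 -22.1 228.3] p2 [671.7 -61.8 183. ] p98 [689.    3.9 260.9]
cap 228 med [695.  -29.  280.2] p2 [679.3 -66.  271.2] p98 [712.8   3.5 285.7]
left bar 198 dy/dx 0.0038356717733011043 dz/dx -0.008730316851845884 y95 49.27411375956728 x [508.04128843 637.67432981] z98 [161.51818627 169.87942601]
```

View pics/c4.png

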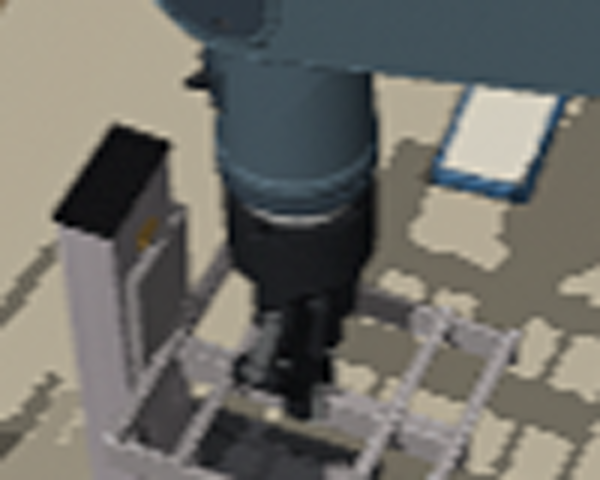

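The brass catch is visible above the plate's top edge at (148,230), and the seat took 14 N of press. I'm releasing.

Request:
servo_tool(deltas=[0, 0, 0, -0.0005, 0, 0.002, 0, 0, 0, 0, 0, 0, 0, 0.06, 0, 0, 0, 0, 0, 0, 0.06, 0, 0, 0, 0, 0, 0, 0.06, 0, 0, 0, 0, 0, 0, 0.06, 0, 0, 0, -0.005, 0, 0.02, 0.06, 0, 0, 0, -0.005, 0, 0.03, 0.06, 0, 0, 0, -0.01, 0, 0.05, 0.06, 0, 0, 0, -0.01, 0, 0.05, 0.08, 0, 0, 0, -0.05, 0.02, 0, 0.08])

```text
time: 16.7
eef_pos: [518.0, -8.9, 318.7]
ee_rot: [0.014, 0.703, -0.016, 0.711]
contact_force: [-0.2, 0.6, -0.3]
grip_width: 0.937
```

Request:
servo_tool(deltas=[0, 0, 0, -0.05, 0.06, 0, 0.0854, 0, 0, 0, -0.05, 0.06, 0, 0.0854, 0, 0, 0, -0.05, 0.06, 0, 0.0854, 0, 0, 0, -0.03, 0.06, 0, 0.0854, 0, 0, 0, 0, 0.06, 0, 0.0854, 0, 0, 0, 0, 0.02, 0, 0.0854, 0, 0, 0, 0, 0, 0, 0.0854, 0, 0, 0, 0, 0, 0, 0.0854, 0, 0, 0, 0, 0, 0, 0.0854, 0, 0, 0, 0, 0, 0, 0.0854])

```text
time: 17.95
eef_pos: [366.9, 271.7, 314.4]
ee_rot: [0.015, 0.707, -0.015, 0.707]
contact_force: [0.1, -0.8, -0.3]
grip_width: 1.002
```

```bash
python3 - <<'E'
from m import *
for n in('top','side'):
    p,d,c=snap(n); np.savez(n+'5.npz',p=p,d=d); print(n); plates(p,c)
    if n=='side': save(cv2.resize(p[80:280,235:435],None,fx=3,fy=3,interpolation=cv2.INTER_CUBIC),'d5.png')
E
python3 sh.py 5; python3 nav.py 327 287 60 90
```

```text
top
px [488. 289.] xy 276 -557 size 133 60 ang 89.9
px [227. 274.] xy 330 290 size 135 72 ang -1.6
px [274. 244.] xy 422 138 size 102 71 ang 80.5
px [198. 231.] xy 459 395 size 96 72 ang 3.1
px [469. 211.] xy 533 -511 size 106 102 ang 90.0
px [426. 189.] xy 607 -370 size 103 72 ang -86.8
px [240. 203.] xy 565 256 size 147 138 ang 53.6
px [170. 184.] xy 622 486 size 109 90 ang 21.9
px [287. 104.] xy 905 100 size 154 113 ang 0.1
side
px [295. 331.] xy 438 393 size 134 71 ang 3.1
px [226. 329.] xy 625 450 size 112 77 ang -54.4
px [343. 312.] xy 331 292 size 134 71 ang -1.3
px [133. 317.] xy 890 508 size 204 69 ang -12.5
px [273. 279.] xy 564 257 size 144 138 ang 53.5
px [330. 262.] xy 423 140 size 103 69 ang 80.9
px [203. 196.] xy 900 61 size 199 103 ang -47.3
side
backplate 0
frame 523 med [575.5 -22.8 164.7] p2 [ 508.6 -103.   158.6] p98 [638.6  48.2 173.3]
post 280 med [676.6 -22.1 228.7] p2 [671.8 -61.8 183. ] p98 [688.8   3.2 260.1]
cap 224 med [694.8 -29.6 280.4] p2 [679.5 -63.6 272.1] p98 [712.6   3.  285.6]
left bar 198 dy/dx 0.007587051157944856 dz/dx -0.0019103102569628231 y95 49.15865083462777 x [509.19146365 638.66306575] z98 [162.13650642 169.59896095]
top
backplate 0
frame 691 med [549.4 -29.  164.5] p2 [ 504.7 -101.7  158.8] p98 [637.2  47.5 171. ]
post 258 med [675.3 -31.4 233.8] p2 [671.8 -61.8 181.9] p98 [6.830e+02 1.000e-01 2.608e+02]
cap 308 med [695.5 -30.9 279.9] p2 [679.  -63.8 275.6] p98 [711.7   1.8 283.5]
left bar 144 dy/dx 0.006112061765860741 dz/dx 0.014671103494860746 y95 47.85952108435644 x [507.46135158 637.57596303] z98 [163.67900277 169.30196496]
t 18.05 tcp [366.9 271.9 314.4] psi 87.5 q6 -1.13 F [ 0.5 -0.3 -0.4] grip mm 85.4
d mm [ -39.9   15.1 -254.4] dyaw rad 0.043 tilt fix [-0.0001  0.0003  0.    ]
```

View pics/d5.png

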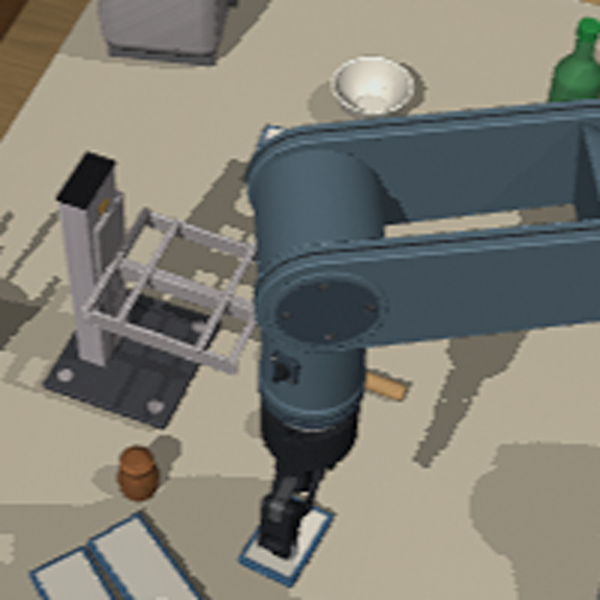

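Step 1 looks done: the shelf is level and the catch shows at (103,207). The deck centre is about (591,-27.3) at z 169, with yaw -2.4°. Next is long plate A at (330.5,291).

Request:
servo_tool(deltas=[0, 0, 0.019, -0.0364, 0.0191, -0.04, 0.0854, 0, 0, 0, 0, 0, -0.05, 0.0854, 0, 0, 0, 0, 0, -0.05, 0.0854, 0, 0, 0, 0, 0, -0.05, 0.0854, 0, 0, 0, 0, 0, -0.05, 0.0854, 0, 0, 0, 0, 0, -0.03, 0.0854, 0, 0, 0, 0, 0, -0.015, 0.0854, 0, 0, 0, 0, 0, -0.008, 0.08, 0, 0, 0, 0, 0, 0, 0.075, 0, 0, 0, 0, 0, 0, 0.06])

```text
time: 19.3
eef_pos: [330.8, 291.8, 22.5]
ee_rot: [0.008, 0.707, -0.008, 0.708]
contact_force: [-3.4, -3.0, 15.6]
grip_width: 0.715
```

Request:
servo_tool(deltas=[0, 0, 0, 0, 0, 0, 0.04, 0, 0, 0, 0, 0, 0, 0.02, 0, 0, 0, 0, 0, 0, 0.02, 0, 0, 0, 0, 0, 0, 0.02, 0, 0, 0, 0, 0, 0, 0.02, 0, 0, 0, 0, 0, 0.01, 0.02, 0, 0, 0, 0, 0, 0.02, 0.02, 0, 0, 0, 0, 0, 0.02, 0.02, 0, 0, 0, 0, 0, 0, 0.02, 0, 0, 0, 0, 0, 0, 0.02])

```text
time: 20.55
eef_pos: [330.1, 291.5, 71.2]
ee_rot: [0.008, 0.707, -0.008, 0.707]
contact_force: [-0.5, -0.1, -1.9]
grip_width: 0.71
```

```bash
python3 nav.py 591 -27.3 250 87.6; python3 -c "
from h import *
print(bot.nose_length)
p,d,c=snap('side'); save(cv2.resize(p[210:370,230:430],None,fx=3.5,fy=3.5,interpolation=cv2.INTER_CUBIC),'e1.png')"
```

```text
t 20.55 tcp [330.1 291.5  71.2] psi 88.7 q6 -1.08 F [-0.5 -0.1 -1.9] grip mm 60.7
d mm [ 260.9 -318.8  178.8] dyaw rad -0.019 tilt fix [-0.0002  0.0003  0.    ]
19.0
```

View pics/e1.png

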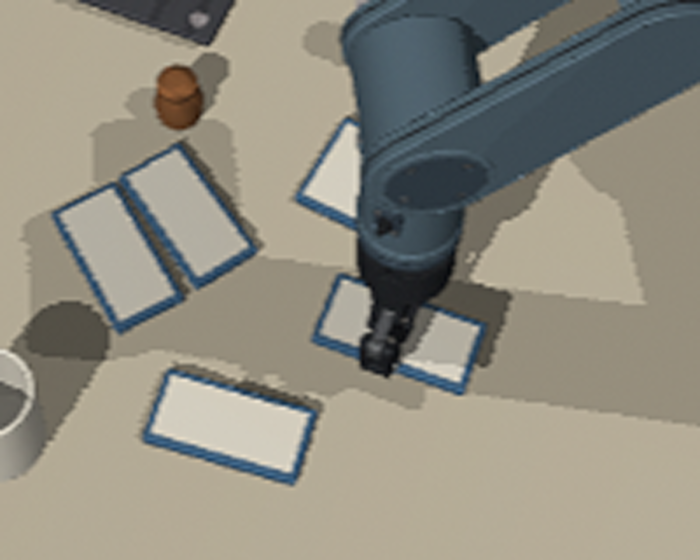

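The plate is held level at its middle (the fingers at about (385,340)) and weighs 1.9 N, while the pair near (150,230) has a gap of only a few millimetres. I'm carrying plate A to the deck.

Request:
servo_tool(deltas=[0, 0, 0, 0, 0, 0.05, 0.02, 0, 0, 0, 0, 0, 0.05, 0.02, 0, 0, -0.002, 0.0373, -0.0455, 0.05, 0.02, 0, 0, -0.003, 0.0373, -0.0455, 0, 0.02, 0, 0, -0.003, 0.0373, -0.0455, 0, 0.02, 0, 0, -0.003, 0.0373, -0.0455, 0, 0.02, 0, 0, -0.003, 0.0373, -0.0455, 0, 0.02, 0, 0, -0.003, 0.0373, -0.0455, 0, 0.02, 0, 0, -0.002, 0.0373, -0.0458, 0, 0.02, 0, 0, 0, 0, 0, 0, 0.02])

```text
time: 21.85
eef_pos: [586.0, -22.4, 209.7]
ee_rot: [0.016, 0.707, -0.017, 0.706]
contact_force: [-0.6, 1.2, -1.0]
grip_width: 0.711
```

```bash
python3 nav.py 591 -27.3 192.5 87.6
```

```text
t 21.85 tcp [586.  -22.4 209.7] psi 87.3 q6 -1.75 F [-0.6  1.2 -1. ] grip mm 60.7
d mm [  5.   -4.9 -17.2] dyaw rad 0.004 tilt fix [ 0.0006 -0.0013  0.    ]
```

Request:
servo_tool(deltas=[0, 0, 0.004, 0.005, -0.0049, -0.005, 0.02, 0, 0, 0, 0, 0, -0.005, 0.02, 0, 0, 0, 0, 0, -0.005, 0.02, 0, 0, 0, 0, 0, -0.002, 0.02, 0, 0, 0, 0, 0, 0, 0.02, 0, 0, 0, 0, 0, 0, 0.02, 0, 0, 0, 0, 0, 0, 0.02, 0, 0, 0, 0, 0, 0, 0.02, 0, 0, 0, 0, 0, 0, 0.02, 0, 0, 0, 0, 0, 0, 0.02])

```text
time: 23.1
eef_pos: [589.2, -23.5, 194.8]
ee_rot: [0.013, 0.707, -0.013, 0.707]
contact_force: [0.4, 0.4, -1.6]
grip_width: 0.709
```

```bash
python3 nav.py 591 -27.3 192.5 87.6
```

```text
t 23.1 tcp [589.2 -23.5 194.8] psi 87.8 q6 -1.76 F [ 0.4  0.4 -1.6] grip mm 60.5
d mm [ 1.8 -3.8 -2.3] dyaw rad -0.004 tilt fix [-0.0001  0.0001  0.    ]
```

Request:
servo_tool(deltas=[0, 0, -0.003, 0.0018, -0.0038, -0.002, 0.02, 0, 0, 0, 0, 0, -0.001, 0.02, 0, 0, 0, 0, 0, 0, 0.02, 0, 0, 0, 0, 0, 0, 0.065, 0, 0, 0, 0, 0, 0, 0.075, 0, 0, 0, 0, 0, 0, 0.08, 0, 0, 0, 0, 0, 0, 0.08, 0, 0, 0, 0, 0, 0.02, 0.08, 0, 0, 0, 0, 0, 0.03, 0.08, 0, 0, 0, 0, 0, 0.03, 0.08])

```text
time: 24.35
eef_pos: [590.9, -27.2, 272.5]
ee_rot: [0.014, 0.707, -0.014, 0.707]
contact_force: [0.5, -0.1, 0.2]
grip_width: 0.934
```

Request:
servo_tool(deltas=[0, 0, 0.01, -0.014, 0.042, 0, 0.0854, 0, 0, 0.01, -0.014, 0.042, 0, 0.0854, 0, 0, 0.01, -0.014, 0.042, 0, 0.0854, 0, 0, 0.01, -0.014, 0.042, 0, 0.0854, 0, 0, 0.01, -0.014, 0.042, 0, 0.0854, 0, 0, 0.01, -0.014, 0.042, 0, 0.0854, 0, 0, 0.01, -0.014, 0.042, 0, 0.0854, 0, 0, 0.01, -0.015, 0.042, 0, 0.0854, 0, 0, 0, -0.015, 0.042, 0, 0.0854, 0, 0, 0, -0.015, 0.042, 0, 0.0854])

```text
time: 25.6
eef_pos: [447.4, 394.1, 271.9]
ee_rot: [-0.014, 0.707, 0.014, 0.707]
contact_force: [0.4, -0.1, -1.0]
grip_width: 0.999
```

```bash
cat > deck.py <<'E'
from m import *
import sys
def deck(tag,n):
    """pile top at n plates; uses both cameras"""
    for cam in('top','side'):
        p,d,c=snap(cam); np.savez(cam+tag+'.npz',p=p,d=d); print(cam)
        plates(p,c,169+12*n); P=pts(d,c); x,y,z=P.reshape(-1,3).T
        s=(x>500)&(x<650)&(y>-90)&(y<40)&(abs(z-(172+12*n))<6); print('top z',np.median(z[s]).round(1),s.sum())
deck(sys.argv[1],int(sys.argv[2]))
E
python3 nav.py 438 392.5 24 93.1; python3 deck.py 6 1
```

```text
t 25.6 tcp [447.4 394.1 271.9] psi 92.2 q6 -1.07 F [ 0.4 -0.1 -1. ] grip mm 85.3
d mm [  -9.4   -1.6 -247.9] dyaw rad 0.015 tilt fix [-0.0003  0.0005  0.    ]
top
px [318. 373.] xy 69 2 size 195 139 ang 89.9
px [488. 289.] xy 282 -486 size 115 52 ang 89.9
px [274. 244.] xy 410 117 size 89 61 ang 81.2
px [197. 239.] xy 423 338 size 119 60 ang 3.1
px [469. 211.] xy 505 -445 size 92 88 ang 90.0
px [426. 189.] xy 569 -324 size 90 62 ang -86.6
px [240. 203.] xy 533 219 size 128 119 ang 53.1
px [171. 184.] xy 583 420 size 93 77 ang 21.9
px [288. 105.] xy 828 84 size 133 98 ang 0.5
px [127. 106.] xy 824 569 size 152 43 ang 5.4
top z 180.1 590
side
px [295. 331.] xy 408 455 size 118 62 ang 3.1
px [226. 329.] xy 573 505 size 99 68 ang -54.4
px [133. 317.] xy 806 557 size 179 61 ang -12.7
px [330. 259.] xy 394 232 size 91 62 ang 80.8
px [203. 197.] xy 814 169 size 165 91 ang -53.2
px [328. 132.] xy 556 -215 size 96 63 ang -88.0
px [359. 109.] xy 491 -355 size 98 83 ang -69.9
top z 181.7 133
```

Request:
servo_tool(deltas=[0, 0, 0.015, -0.0094, -0.0016, -0.04, 0.0854, 0, 0, 0, 0, 0, -0.05, 0.0854, 0, 0, 0, 0, 0, -0.05, 0.0854, 0, 0, 0, 0, 0, -0.05, 0.0854, 0, 0, 0, 0, 0, -0.03, 0.0854, 0, 0, 0, 0, 0, -0.018, 0.0854, 0, 0, 0, 0, 0, -0.009, 0.08, 0, 0, 0, 0, 0, 0, 0.075, 0, 0, 0, 0, 0, 0, 0.06, 0, 0, 0, 0, 0, 0, 0.04])

```text
time: 26.95
eef_pos: [441.2, 392.3, 29.0]
ee_rot: [-0.019, 0.705, 0.02, 0.709]
contact_force: [-2.4, -3.3, 31.1]
grip_width: 0.513
```

Request:
servo_tool(deltas=[0, 0, 0, 0, 0, 0, 0.02, 0, 0, 0, 0, 0, 0, 0.02, 0, 0, 0, 0, 0, 0, 0.02, 0, 0, 0, 0, 0, 0.02, 0.02, 0, 0, 0, 0, 0, 0.04, 0.02, 0, 0, 0, 0, 0, 0.05, 0.02, 0, 0, 0, 0, 0, 0.05, 0.02, 0, 0, 0, 0, 0, 0.04, 0.02, 0, 0, 0, 0, 0, 0, 0.02, 0, 0, 0, 0, 0, 0, 0.02])

```text
time: 28.2
eef_pos: [438.3, 391.1, 225.1]
ee_rot: [-0.019, 0.707, 0.019, 0.707]
contact_force: [-0.1, -0.8, -0.8]
grip_width: 0.231
```

```bash
python3 nav.py 591 -27.3 205 87.6
cat > deck.py <<'E'
from m import *
import sys
def white(p,c,z,x0=480,x1=680,y0=-110,y1=60,V=150):
    m=((p.min(-1)>V)).astype(np.uint8)
    for k in cv2.findContours(m,cv2.RETR_EXTERNAL,cv2.CHAIN_APPROX_NONE)[0]:
        if cv2.contourArea(k)<60: continue
        w=np.array([ray(u,v,z,c)[:2] for u,v in k[:,0]],np.float32); (x,y),(a,b),t=cv2.minAreaRect(w)
        if b>a: a,b,t=b,a,t+90
        if x0<x<x1 and y0<y<y1: print('  white xy',round(x,1),round(y,1),'size',round(a),round(b),'ang',round((t+90)%180-90,1))
if __name__=='__main__':
    tag,n=sys.argv[1],int(sys.argv[2]); V=int(sys.argv[3]) if len(sys.argv)>3 else 150
    import os
    for cam in('top','side'):
        if os.path.exists(cam+tag+'.npz'): f=np.load(cam+tag+'.npz'); p,d,c=f['p'],f['d'],optics.camera_info(cam)
        else: p,d,c=snap(cam); np.savez(cam+tag+'.npz',p=p,d=d)
        print(cam); white(p,c,169+12*n,V=V)
E
python3 deck.py 6 1 140
```

```text
t 28.2 tcp [438.3 391.1 225.1] psi 93.1 q6 -1.09 F [-0.1 -0.8 -0.8] grip mm 19.7
d mm [ 152.7 -418.4  -20.1] dyaw rad -0.096 tilt fix [-0.0004  0.0007  0.    ]
top
  white xy 590.1 -27.8 size 120 53 ang -2.3
side
  white xy 630.6 -43.9 size 74 36 ang 36.9
```

Run:
```python
from m import *
for n in('top','side'):
    p,d,c=snap(n); print(n); plates(p,c)
    if n=='side': save(cv2.resize(p[200:400,180:420],None,fx=3,fy=3,interpolation=cv2.INTER_CUBIC),'f1.png')
```

```text
top
px [488. 289.] xy 276 -557 size 132 60 ang 89.9
px [274. 244.] xy 423 138 size 103 70 ang 81.2
px [197. 239.] xy 438 393 size 137 69 ang 3.1
px [469. 211.] xy 533 -511 size 106 102 ang 90.0
px [426. 189.] xy 607 -370 size 103 72 ang -86.8
px [240. 203.] xy 565 255 size 147 137 ang 53.6
px [171. 184.] xy 620 491 size 98 88 ang 15.7
px [288. 105.] xy 905 100 size 154 113 ang 0.1
side
px [295. 331.] xy 438 393 size 134 71 ang 3.1
px [227. 328.] xy 625 450 size 112 76 ang -50.8
px [133. 317.] xy 890 509 size 205 67 ang -14.8
px [203. 196.] xy 901 61 size 199 102 ang -48.7
px [328. 132.] xy 606 -369 size 109 71 ang -88.0
px [359. 109.] xy 533 -528 size 111 95 ang -69.9
```

View pics/f1.png

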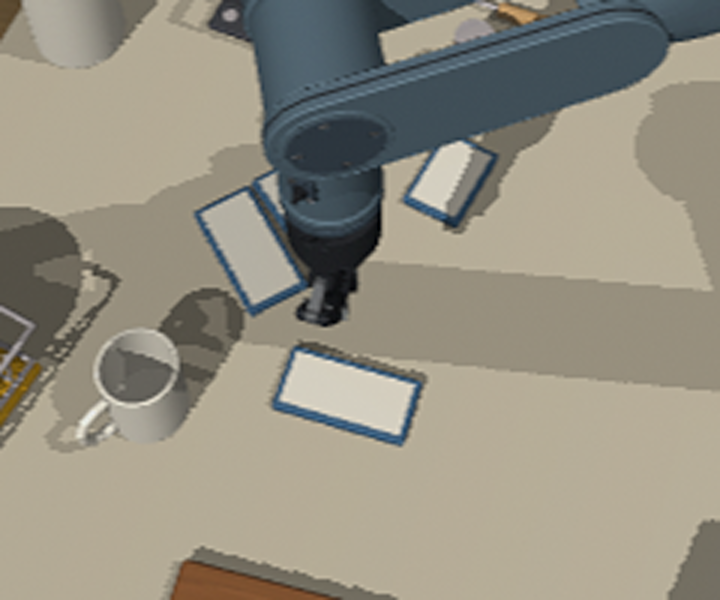

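The plate wasn't moved: the jaws closed before the arm had settled. I'm repeating the grip with settle rows.

Request:
servo_tool(deltas=[0, 0, 0, 0, 0.0016, 0, 0.0854, 0, 0, 0, 0, 0, -0.03, 0.0854, 0, 0, 0, 0, 0, -0.04, 0.0854, 0, 0, 0, 0, 0, -0.04, 0.0854, 0, 0, 0, 0, 0, -0.04, 0.0854, 0, 0, 0, 0, 0, -0.03, 0.0854, 0, 0, 0, 0, 0, -0.0216, 0.0854, 0, 0, 0, 0, 0, 0, 0.0854, 0, 0, 0, 0, 0, 0, 0.0854, 0, 0, 0, 0, 0, 0, 0.0854])

```text
time: 29.55
eef_pos: [439.4, 393.3, 24.3]
ee_rot: [-0.019, 0.706, 0.02, 0.708]
contact_force: [1.1, -0.1, -0.8]
grip_width: 0.998
```

Request:
servo_tool(deltas=[0, 0, 0, 0, 0, 0, 0.06, 0, 0, 0, 0, 0, 0, 0.02, 0, 0, 0, 0, 0, 0, 0.02, 0, 0, 0, 0, 0, 0, 0.02, 0, 0, 0, 0, 0, 0, 0.02, 0, 0, 0, 0, 0, 0, 0.02, 0, 0, 0, 0, 0, 0.02, 0.02, 0, 0, 0, 0, 0, 0.04, 0.02, 0, 0, 0, 0, 0, 0.05, 0.02, 0, 0, 0, 0, 0, 0.05, 0.02])

```text
time: 30.8
eef_pos: [438.4, 392.6, 185.0]
ee_rot: [-0.019, 0.707, 0.019, 0.707]
contact_force: [-0.3, -0.1, -0.1]
grip_width: 0.234
```

```bash
python3 nav.py 591 -27.3 230 87.6
```

```text
t 30.8 tcp [438.4 392.6 185. ] psi 93.1 q6 -1.08 F [-0.3 -0.1 -0.1] grip mm 20.0
d mm [ 152.6 -419.9   45. ] dyaw rad -0.096 tilt fix [-0.0002  0.0003  0.    ]
```

Request:
servo_tool(deltas=[0, 0, 0, 0, 0, 0, 0.0854, 0, 0, 0, 0, 0, -0.04, 0.0854, 0, 0, 0, 0, 0, -0.04, 0.0854, 0, 0, 0, 0, 0, -0.04, 0.0854, 0, 0, 0, 0, 0, -0.03, 0.0854, 0, 0, 0, 0, 0, -0.012, 0.0854, 0, 0, 0, 0, 0, -0.005, 0.0854, 0, 0, 0, 0, 0, 0, 0.0854, 0, 0, 0, 0, 0, 0, 0.0854, 0, 0, 0, 0, 0, 0, 0.0854])

```text
time: 32.05
eef_pos: [437.9, 392.4, 17.8]
ee_rot: [-0.02, 0.707, 0.019, 0.707]
contact_force: [-4.8, -4.0, 10.0]
grip_width: 1.0
```

```bash
python3 nav.py 438 393 16 93.1
python3 - <<'E'
from h import *
p,d,c=snap('side')
save(cv2.resize(p[270:370,230:370],None,fx=5,fy=5,interpolation=cv2.INTER_CUBIC),'f2.png')
E
```

```text
t 32.05 tcp [437.9 392.4  17.8] psi 93.1 q6 -1.08 F [-4.8 -4.  10. ] grip mm 85.4
d mm [ 0.1  0.6 -1.8] dyaw rad -0.001 tilt fix [ 0.0005 -0.0006  0.    ]
```

View pics/f2.png

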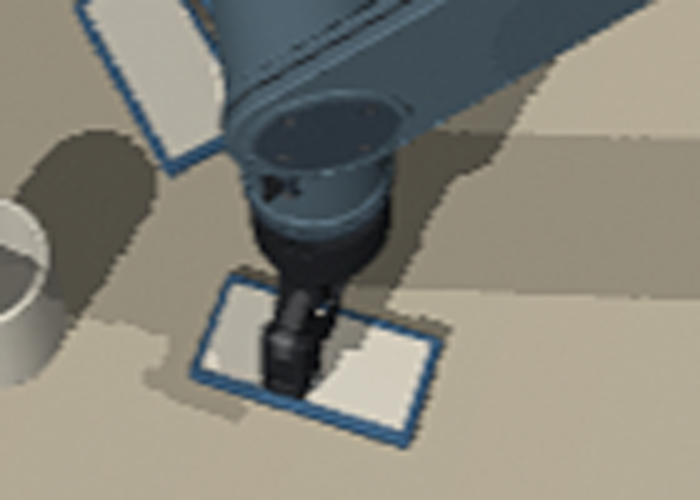

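Run:
```python
from h import *
c=optics.camera_info('side')
def proj(P):
    q=R.from_quat(c['attitude']).inv().apply(np.array(P)-c['xyz']); return round(c['cx']+c['fx']*q[0]/-q[2],1),round(c['cy']-c['fy']*q[1]/-q[2],1)
cr=lambda P:tuple(np.round((np.array(proj(P))-[230,270])*5))
for P in [(438,436,0),(438,436,12),(438,450,0),(438,425,12),(438,425,0),(438,393,12),(373,425,12),(503,425,12),(503,361,12)]: print(P,cr(P))
p,d,cc=snap('side'); Q=pts(d,cc)
for v in range(325,356,3): print(v,[tuple(int(t) for t in Q[v,u]) for u in (282,285,288,291)],[tuple(p[v,u]) for u in (282,285,288)])
```

```text
(438, 436, 0) (np.float64(299.0), np.float64(383.0))
(438, 436, 12) (np.float64(298.0), np.float64(376.0))
(438, 450, 0) (np.float64(290.0), np.float64(407.0))
(438, 425, 12) (np.float64(306.0), np.float64(358.0))
(438, 425, 0) (np.float64(307.0), np.float64(366.0))
(438, 393, 12) (np.float64(327.0), np.float64(306.0))
(373, 425, 12) (np.float64(416.0), np.float64(396.0))
(503, 425, 12) (np.float64(198.0), np.float64(319.0))
(503, 361, 12) (np.float64(242.0), np.float64(219.0))
325 [(482, 384, 0), (474, 381, 1), (441, 427, 129), (431, 429, 141)] [(np.uint8(83), np.uint8(78), np.uint8(67)), (np.uint8(67), np.uint8(65), np.uint8(58)), (np.uint8(27), np.uint8(30), np.uint8(32))]
328 [(476, 398, 16), (468, 395, 16), (440, 430, 118), (433, 426, 113)] [(np.uint8(176), np.uint8(173), np.uint8(162)), (np.uint8(33), np.uint8(49), np.uint8(63)), (np.uint8(36), np.uint8(38), np.uint8(40))]
331 [(473, 406, 13), (450, 429, 87), (438, 435, 111), (431, 433, 111)] [(np.uint8(178), np.uint8(175), np.uint8(161)), (np.uint8(57), np.uint8(58), np.uint8(58)), (np.uint8(69), np.uint8(70), np.uint8(72))]
3
[... 942 characters left out ...]
(47), np.uint8(48), np.uint8(52)), (np.uint8(31), np.uint8(33), np.uint8(35))]
349 [(454, 452, 9), (446, 449, 8), (437, 448, 14), (421, 461, 62)] [(np.uint8(65), np.uint8(101), np.uint8(135)), (np.uint8(62), np.uint8(95), np.uint8(125)), (np.uint8(43), np.uint8(61), np.uint8(77))]
352 [(452, 458, 3), (444, 455, 2), (437, 451, -1), (427, 452, 10)] [(np.uint8(182), np.uint8(171), np.uint8(150)), (np.uint8(184), np.uint8(172), np.uint8(149)), (np.uint8(115), np.uint8(119), np.uint8(118))]
355 [(449, 465, 0), (442, 461, -3), (435, 457, -6), (427, 455, -5)] [(np.uint8(179), np.uint8(169), np.uint8(148)), (np.uint8(179), np.uint8(170), np.uint8(149)), (np.uint8(179), np.uint8(170), np.uint8(149))]
```

The plate has shifted about 25 mm towards +y, and the near finger now stands on its rim. That also shows the open fingertips are only about 6 mm ahead of the TCP, so a 64 mm grip needs TCP z of about 15. I'm lifting and re-measuring.

Request:
servo_tool(deltas=[0, 0, 0, 0, 0, 0.03, 0.0854, 0, 0, 0, 0, 0, 0.05, 0.0854, 0, 0, 0, 0, 0, 0.05, 0.0854, 0, 0, 0, 0, 0, 0, 0.0854, 0, 0, 0, 0, 0, 0, 0.0854, 0, 0, 0, 0, 0, 0, 0.0854, 0, 0, 0, 0, 0, 0, 0.0854, 0, 0, 0, 0, 0, 0, 0.0854, 0, 0, 0, 0, 0, 0, 0.0854, 0, 0, 0, 0, 0, 0, 0.0854])

```text
time: 33.4
eef_pos: [438.6, 392.8, 146.1]
ee_rot: [-0.019, 0.707, 0.019, 0.707]
contact_force: [0.1, 0.6, -0.6]
grip_width: 1.004
```

```bash
cat > look.py <<'E'
from m import *
import sys
from nav import nav
for n in('top','side'):
    p,d,c=snap(n); print(n); np.savez(n+'L.npz',p=p,d=d); plates(p,c)
if len(sys.argv)>1: nav(*map(float,sys.argv[1:5]))
E
python3 look.py 438 418 15 93
```

```text
top
px [488. 289.] xy 276 -557 size 133 60 ang 89.9
px [187. 249.] xy 410 423 size 87 75 ang 3.3
px [274. 244.] xy 423 138 size 102 71 ang 80.6
px [469. 211.] xy 533 -510 size 104 103 ang 86.4
px [426. 190.] xy 607 -370 size 104 72 ang -86.8
px [240. 203.] xy 564 255 size 147 138 ang 53.6
px [170. 183.] xy 622 498 size 91 89 ang -86.2
px [287. 104.] xy 905 100 size 154 113 ang 0.1
side
px [293. 341.] xy 434 421 size 134 74 ang 1.9
px [227. 328.] xy 625 449 size 112 77 ang -52.0
px [133. 317.] xy 890 509 size 205 67 ang -14.8
px [203. 196.] xy 900 60 size 199 104 ang -48.4
px [328. 132.] xy 606 -369 size 109 71 ang -88.0
px [359. 109.] xy 533 -528 size 112 94 ang -72.1
t 33.5 tcp [438.6 392.8 146.2] psi 93.1 q6 -1.08 F [ 0.2  0.5 -0.1] grip mm 85.3
d mm [  -0.6   25.2 -131.2] dyaw rad -0.002 tilt fix [-0.0001  0.0001  0.    ]
```

Request:
servo_tool(deltas=[0, 0, -0.012, -0.004, 0.0275, -0.02, 0.0854, 0, 0, 0, 0, 0, -0.035, 0.0854, 0, 0, 0, 0, 0, -0.035, 0.0854, 0, 0, 0, 0, 0, -0.025, 0.0854, 0, 0, 0, 0, 0, -0.016, 0.0854, 0, 0, 0, 0, 0, 0, 0.0854, 0, 0, 0, 0, 0, 0, 0.0854, 0, 0, 0, 0, 0, 0, 0.06, 0, 0, 0, 0, 0, 0, 0.03, 0, 0, 0, 0, 0, 0, 0.02])

```text
time: 34.75
eef_pos: [435.5, 421.0, 17.0]
ee_rot: [-0.014, 0.706, 0.016, 0.708]
contact_force: [-0.6, 0.0, 4.7]
grip_width: 0.727
```

Request:
servo_tool(deltas=[0, 0, 0, 0, 0, 0, 0.02, 0, 0, 0, 0, 0, 0, 0.02, 0, 0, 0, 0, 0, 0.02, 0.02, 0, 0, 0, 0, 0, 0.04, 0.02, 0, 0, 0, 0, 0, 0.05, 0.02, 0, 0, 0, 0, 0, 0.05, 0.02, 0, 0, 0, 0, 0, 0.05, 0.02, 0, 0, 0, 0, 0, 0, 0.02, 0, 0, 0, 0, 0, 0, 0.02, 0, 0, 0, 0, 0, 0, 0.02])

```text
time: 36.0
eef_pos: [433.6, 419.6, 223.1]
ee_rot: [-0.016, 0.708, 0.014, 0.706]
contact_force: [0.0, 0.2, -1.9]
grip_width: 0.729
```

```bash
python3 nav.py 591 -27.3 225 87.6
```

```text
t 36.0 tcp [433.6 419.6 223.1] psi 92.4 q6 -1.03 F [ 0.   0.2 -1.9] grip mm 62.2
d mm [ 157.4 -446.9    1.9] dyaw rad -0.084 tilt fix [ 0.0021 -0.0032  0.    ]
```

Request:
servo_tool(deltas=[0, 0, -0.007, 0.0131, -0.0372, 0.001, 0.02, 0, 0, -0.007, 0.0131, -0.0372, 0.001, 0.02, 0, 0, -0.007, 0.0131, -0.0372, 0, 0.02, 0, 0, -0.007, 0.0131, -0.0372, 0, 0.02, 0, 0, -0.007, 0.0131, -0.0372, 0, 0.02, 0, 0, -0.007, 0.0131, -0.0372, 0, 0.02, 0, 0, -0.007, 0.0131, -0.0372, 0, 0.02, 0, 0, -0.007, 0.0131, -0.0372, 0, 0.02, 0, 0, -0.007, 0.0131, -0.0372, 0, 0.02, 0, 0, -0.007, 0.0131, -0.0372, 0, 0.02])

```text
time: 37.25
eef_pos: [565.2, 47.1, 225.4]
ee_rot: [0.01, 0.708, -0.01, 0.706]
contact_force: [-0.7, -0.3, -1.3]
grip_width: 0.727
```

Request:
servo_tool(deltas=[0, 0, -0.007, 0.0131, -0.0372, 0, 0.02, 0, 0, -0.007, 0.0131, -0.0372, 0, 0.02, 0, 0, 0, 0, 0, 0, 0.02, 0, 0, 0, 0, 0, -0.01, 0.02, 0, 0, 0, 0, 0, -0.005, 0.02, 0, 0, 0, 0, 0, 0, 0.02, 0, 0, 0, 0, 0, 0, 0.02, 0, 0, 0, 0, 0, 0, 0.02, 0, 0, 0, 0, 0, 0, 0.02, 0, 0, 0, 0, 0, 0, 0.02])

```text
time: 38.5
eef_pos: [591.9, -26.2, 212.3]
ee_rot: [0.015, 0.707, -0.015, 0.707]
contact_force: [0.3, 0.1, -1.0]
grip_width: 0.727
```

```bash
python3 nav.py 590.7 -27.4 198.5 87.6
```

```text
t 38.5 tcp [591.9 -26.2 212.3] psi 87.6 q6 -1.76 F [ 0.3  0.1 -1. ] grip mm 62.1
d mm [ -1.2  -1.2 -13.8] dyaw rad -0.0 tilt fix [-0.      0.0004  0.    ]
```

Request:
servo_tool(deltas=[0, 0, 0, -0.0012, -0.0012, -0.007, 0.02, 0, 0, 0, 0, 0, -0.005, 0.02, 0, 0, 0, 0, 0, -0.0018, 0.02, 0, 0, 0, 0, 0, 0, 0.02, 0, 0, 0, 0, 0, 0, 0.02, 0, 0, 0, 0, 0, 0, 0.07, 0, 0, 0, 0, 0, 0, 0.08, 0, 0, 0, 0, 0, 0, 0.08, 0, 0, 0, 0, 0, 0, 0.08, 0, 0, 0, 0, 0, 0.03, 0.08])

```text
time: 39.75
eef_pos: [589.1, -27.0, 226.2]
ee_rot: [0.015, 0.709, -0.014, 0.705]
contact_force: [0.4, 0.3, 0.6]
grip_width: 0.939
```

Request:
servo_tool(deltas=[0, 0, 0, 0, 0, 0.04, 0.08, 0, 0, 0, 0, 0.04, 0, 0.08, 0, 0, 0, 0, 0.04, 0, 0.08, 0, 0, 0, 0, 0.04, 0, 0.04, 0, 0, 0, 0, 0.04, 0, 0, 0, 0, 0, 0, 0.04, 0, 0, 0, 0, 0, 0, 0.04, 0, 0, 0, 0, 0, 0, 0.04, 0, 0, 0, 0, 0, 0, 0, 0, 0, 0, 0, 0, 0, 0, 0, 0])

```text
time: 41.0
eef_pos: [590.5, 252.4, 268.2]
ee_rot: [0.014, 0.707, -0.015, 0.707]
contact_force: [0.3, -0.0, -0.3]
grip_width: -0.003
```

```bash
python3 deck.py 7 2 140; python3 look.py 585 285 60 87.6
python3 - <<'E'
from h import *
p,d,c=snap('side')
a=cv2.resize(p[90:200,240:350],(400,400),interpolation=cv2.INTER_CUBIC); p,d,c=snap('top'); b=cv2.resize(p[165:245,205:285],(400,400),interpolation=cv2.INTER_CUBIC)
save(np.hstack([a,b]),'g1.png')
E
```

```text
top
  white xy 613.9 -28.8 size 69 53 ang -0.3
side
top
px [106. 377.] xy 27 653 size 184 151 ang 89.9
px [318. 365.] xy 39 0 size 220 146 ang 86.7
px [488. 289.] xy 277 -557 size 132 61 ang 85.9
px [274. 244.] xy 422 138 size 104 72 ang 81.4
px [468. 211.] xy 533 -510 size 106 102 ang 90.0
px [426. 190.] xy 607 -370 size 104 72 ang -86.9
px [241. 203.] xy 559 263 size 157 153 ang -36.2
px [288. 105.] xy 905 100 size 154 113 ang 0.1
side
px [226. 329.] xy 625 450 size 113 76 ang -50.8
px [133. 317.] xy 889 509 size 202 69 ang -12.9
px [273. 279.] xy 564 257 size 144 139 ang 53.5
px [330. 259.] xy 423 140 size 103 69 ang 81.1
px [203. 197.] xy 900 69 size 187 104 ang -53.7
t 41.2 tcp [590.9 251.5 268.5] psi 87.5 q6 -1.3 F [ 0.8  0.2 -0.4] grip mm -0.1
d mm [  -5.9   33.5 -208.5] dyaw rad 0.001 tilt fix [0.0001 0.0002 0.    ]
```

View pics/g1.png

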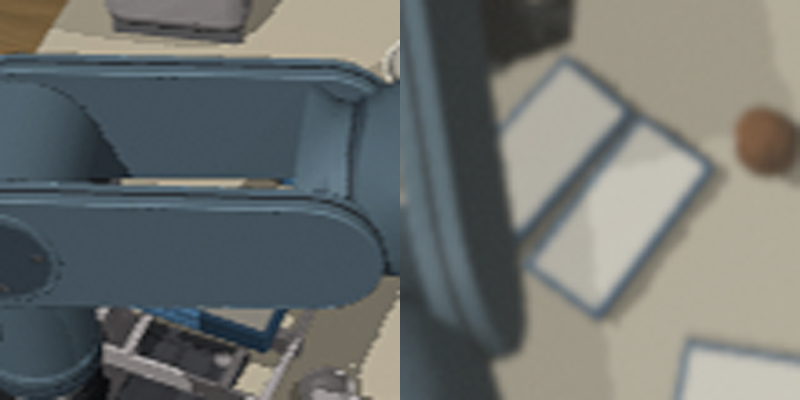

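The deck is hidden by the arm in the left half. The right half shows the plate pair with only a narrow gap. I'll locate each of those two by its white middle.

Run:
```python
from deck import *
for n,V in(('top',125),('top',132),('side',135),('side',145)):
    f=np.load(n+'0.npz'); print(n,V); white(f['p'],optics.camera_info(n),12,490,640,180,330,V)
```

```text
top 125
  white xy 545.1 226.1 size 119 54 ang -36.3
top 132
  white xy 544.9 225.7 size 118 54 ang -36.3
side 135
  white xy 586.5 282.3 size 117 52 ang -39.6
  white xy 544.7 224.3 size 117 52 ang -35.7
side 145
  white xy 587.1 281.8 size 116 52 ang -39.9
  white xy 545.1 223.6 size 116 52 ang -35.2
```

Request:
servo_tool(deltas=[0, 0, 0, -0.0044, 0.0315, -0.03, 0, 0, 0, 0, 0, 0, -0.045, 0, 0, 0, 0, 0, 0, -0.045, 0, 0, 0, 0, 0, 0, -0.045, 0, 0, 0, 0, 0, 0, -0.04, 0, 0, 0, 0, 0, 0, -0.024, 0, 0, 0, 0, 0, 0, 0, 0, 0, 0, 0, 0, 0, -0.005, 0, 0, 0, 0, 0, 0, -0.004, 0, 0, 0, 0, 0, 0, 0, 0])

```text
time: 42.55
eef_pos: [586.7, 284.3, 31.2]
ee_rot: [0.015, 0.706, -0.015, 0.708]
contact_force: [0.0, 0.3, 0.4]
grip_width: -0.002
```

Request:
servo_tool(deltas=[0, 0, 0, 0, 0, -0.001, 0, 0, 0, 0, 0, 0, 0, 0, 0, 0, 0, 0.003, 0.004, 0, 0, 0, 0, 0, 0.003, 0.004, 0, 0, 0, 0, 0, 0.003, 0.004, 0, 0, 0, 0, 0, 0.003, 0.004, 0, 0, 0, 0, 0, 0.003, 0.004, 0, 0, 0, 0, 0, 0.003, 0.004, 0, 0, 0, 0, 0, 0, 0, 0, 0, 0, 0, 0, 0, 0, 0, 0])

```text
time: 43.8
eef_pos: [604.7, 307.9, 31.1]
ee_rot: [0.015, 0.706, -0.015, 0.708]
contact_force: [-1.2, -1.8, 6.6]
grip_width: 0.001
```

Run:
```python
from deck import *
from nav import nav
nav(604,307,29,87.6)
for n,V in(('top',125),('side',140)):
    p,d,c=snap(n); print(n,V); white(p,c,12,480,680,150,370,V); plates(p,c)
```

```text
t 43.8 tcp [604.7 307.9  31.1] psi 87.6 q6 -1.22 F [-1.2 -1.8  6.6] grip mm 0.1
d mm [-0.7 -0.9 -2.1] dyaw rad -0.0 tilt fix [0.0002 0.0016 0.    ]
top 125
px [315. 394.] xy -30 1 size 135 40 ang 89.9
px [488. 289.] xy 276 -557 size 133 60 ang 89.9
px [274. 244.] xy 423 138 size 103 71 ang 81.2
px [468. 211.] xy 533 -510 size 106 102 ang 90.0
px [248. 208.] xy 543 226 size 136 72 ang -35.4
px [426. 190.] xy 607 -370 size 104 72 ang -86.9
px [231. 188.] xy 612 298 size 112 72 ang -39.6
px [288. 105.] xy 906 102 size 157 112 ang -2.8
px [136. 111.] xy 892 630 size 194 161 ang -0.1
side 140
  white xy 579.6 325.2 size 55 51 ang -36.7
  white xy 533.1 232.6 size 90 52 ang -35.8
  white xy 622.9 180.9 size 51 24 ang -75.1
px [227. 328.] xy 625 450 size 113 77 ang -51.6
px [133. 317.] xy 890 509 size 205 67 ang -14.8
px [259. 294.] xy 586 322 size 94 69 ang -38.8
px [283. 271.] xy 543 227 size 136 70 ang -35.9
px [330. 259.] xy 423 139 size 102 69 ang 80.9
px [203. 196.] xy 900 60 size 198 104 ang -47.3
px [328. 132.] xy 606 -369 size 109 71 ang -88.0
```

The drag worked and the plates are now clearly apart. I'm gripping L at (543.5,226.5), angle -35.7°.

Request:
servo_tool(deltas=[0, 0, 0, 0, 0, 0.025, 0, 0, 0, 0, 0, 0, 0.025, 0, 0, 0, -0.145, -0.0153, -0.0203, 0, 0.0854, 0, 0, -0.145, -0.0153, -0.0203, 0, 0.0854, 0, 0, -0.145, -0.0153, -0.0203, 0, 0.0854, 0, 0, -0.146, -0.0153, -0.0203, 0, 0.0854, 0, 0, 0, 0, 0, 0, 0.0854, 0, 0, 0, 0, 0, 0, 0.0854, 0, 0, 0, 0, 0, 0, 0.0854, 0, 0, 0, 0, 0, 0, 0.0854])

```text
time: 45.15
eef_pos: [543.4, 227.5, 79.3]
ee_rot: [0.216, 0.673, -0.216, 0.673]
contact_force: [0.5, -0.2, 0.5]
grip_width: 0.999
```

```bash
python3 look.py 543.5 226.5 15.5 54.3
```

```text
top
px [318. 364.] xy 43 -1 size 220 140 ang 86.5
px [488. 289.] xy 276 -557 size 132 60 ang 89.9
px [274. 244.] xy 422 138 size 103 72 ang 80.6
px [469. 211.] xy 533 -511 size 105 102 ang 90.0
px [253. 207.] xy 548 221 size 125 73 ang -34.7
px [426. 189.] xy 607 -370 size 104 72 ang -86.8
px [288. 105.] xy 906 102 size 157 112 ang -2.8
px [139. 111.] xy 891 624 size 197 142 ang 2.9
side
px [226. 329.] xy 625 450 size 113 77 ang -54.4
px [133. 317.] xy 889 508 size 201 69 ang -12.5
px [255. 288.] xy 602 308 size 138 69 ang -39.5
px [285. 273.] xy 539 230 size 125 70 ang -36.1
px [330. 259.] xy 423 140 size 103 69 ang 80.9
px [203. 196.] xy 901 60 size 199 104 ang -48.7
px [359. 109.] xy 533 -528 size 112 94 ang -72.1
t 45.25 tcp [543.1 227.3  79.2] psi 54.4 q6 -0.74 F [-0.  -0.4  0. ] grip mm 85.5
d mm [  0.4  -0.8 -63.7] dyaw rad -0.001 tilt fix [-0.  0.  0.]
```

Request:
servo_tool(deltas=[0, 0, 0, 0.0004, -0.0008, -0.025, 0.0854, 0, 0, 0, 0, 0, -0.025, 0.0854, 0, 0, 0, 0, 0, -0.0137, 0.0854, 0, 0, 0, 0, 0, 0, 0.0854, 0, 0, 0, 0, 0, 0, 0.0854, 0, 0, 0, 0, 0, 0, 0.06, 0, 0, 0, 0, 0, 0, 0.03, 0, 0, 0, 0, 0, 0, 0.02, 0, 0, 0, 0, 0, 0, 0.02, 0, 0, 0, 0, 0, 0, 0.02])

```text
time: 46.5
eef_pos: [544.3, 226.4, 17.2]
ee_rot: [0.217, 0.672, -0.216, 0.674]
contact_force: [-0.4, -0.1, 5.2]
grip_width: 0.723
```

Request:
servo_tool(deltas=[0, 0, 0, 0, 0, 0.02, 0.02, 0, 0, 0, 0, 0, 0.04, 0.02, 0, 0, 0, 0, 0, 0.045, 0.02, 0, 0, 0, 0, 0, 0.05, 0.02, 0, 0, 0, 0, 0, 0.055, 0.02, 0, 0, 0.1, 0, 0, 0, 0.02, 0, 0, 0.1, 0, 0, 0, 0.02, 0, 0, 0.1, 0, 0, 0, 0.02, 0, 0, 0, 0, 0, 0, 0.02, 0, 0, 0, 0, 0, 0, 0.02])

```text
time: 47.75
eef_pos: [543.2, 226.1, 225.6]
ee_rot: [0.114, 0.698, -0.114, 0.698]
contact_force: [-0.7, -0.1, -2.5]
grip_width: 0.729
```

```bash
python3 nav.py 590.7 -27.4 225 87.6; python3 deck.py 8 2 130
```

```text
t 47.75 tcp [543.2 226.1 225.6] psi 71.4 q6 -1.04 F [-0.7 -0.1 -2.5] grip mm 62.3
d mm [  47.5 -253.5   -0.6] dyaw rad 0.283 tilt fix [-0.     -0.0002 -0.    ]
top
  white xy 591.7 -27.4 size 114 55 ang -0.3
side
```

Request:
servo_tool(deltas=[0, 0, 0.0354, 0.0059, -0.0317, 0.001, 0.02, 0, 0, 0.0354, 0.0059, -0.0317, 0.001, 0.02, 0, 0, 0.0354, 0.0059, -0.0317, 0.001, 0.02, 0, 0, 0.0354, 0.0059, -0.0317, 0, 0.02, 0, 0, 0.0354, 0.0059, -0.0317, 0, 0.02, 0, 0, 0.0354, 0.006, -0.0317, 0, 0.02, 0, 0, 0.0354, 0.006, -0.0317, 0, 0.02, 0, 0, 0.0354, 0.006, -0.0317, 0, 0.02, 0, 0, 0, 0, 0, 0, 0.02, 0, 0, 0, 0, 0, 0, 0.02])

```text
time: 49.1
eef_pos: [590.7, -27.2, 228.5]
ee_rot: [0.015, 0.707, -0.014, 0.707]
contact_force: [0.5, 0.6, -3.0]
grip_width: 0.724
```

```bash
python3 nav.py 590.7 -27.4 210.5 87.6; python3 deck.py 9 3 130
```

```text
t 49.1 tcp [590.7 -27.2 228.5] psi 87.7 q6 -1.76 F [ 0.5  0.6 -3. ] grip mm 61.8
d mm [ -0.   -0.2 -18. ] dyaw rad -0.001 tilt fix [-0.0007 -0.0003 -0.    ]
top
  white xy 561.8 -25.8 size 53 52 ang -0.0
  white xy 552.3 6.0 size 122 84 ang 76.2
side
  white xy 561.4 -42.3 size 53 49 ang 86.8
```

Request:
servo_tool(deltas=[0, 0, 0, 0, 0, -0.009, 0.02, 0, 0, 0, 0, 0, -0.006, 0.02, 0, 0, 0, 0, 0, -0.003, 0.02, 0, 0, 0, 0, 0, 0, 0.02, 0, 0, 0, 0, 0, 0, 0.02, 0, 0, 0, 0, 0, 0, 0.07, 0, 0, 0, 0, 0, 0, 0.08, 0, 0, 0, 0, 0, 0, 0.08, 0, 0, 0, 0, 0, 0, 0.08, 0, 0, 0, 0, 0, 0.03, 0.08])

```text
time: 50.45
eef_pos: [589.4, -27.1, 238.5]
ee_rot: [0.014, 0.709, -0.014, 0.705]
contact_force: [1.1, -0.7, -0.3]
grip_width: 0.936
```

Request:
servo_tool(deltas=[0, 0, 0, 0, 0, 0.03, 0.0854, 0, 0, -0.081, 0.0015, 0.042, 0, 0.0854, 0, 0, -0.081, 0.0015, 0.042, 0, 0.0854, 0, 0, -0.081, 0.0015, 0.042, 0, 0.0854, 0, 0, -0.081, 0.0015, 0.042, 0, 0.0854, 0, 0, -0.081, 0.0015, 0.042, 0, 0.0854, 0, 0, -0.081, 0.0015, 0.042, -0.03, 0.0854, 0, 0, -0.081, 0.0014, 0.042, -0.03, 0.0854, 0, 0, -0.082, 0.0014, 0.0414, -0.03, 0.0854, 0, 0, 0, 0, 0, 0, 0.0854])

```text
time: 51.7
eef_pos: [600.3, 310.4, 176.9]
ee_rot: [0.236, 0.668, -0.239, 0.664]
contact_force: [0.4, -0.5, 0.0]
grip_width: 0.999
```

```bash
python3 look.py 602.5 308 15.5 50.4; python3 deck.py 10 3 130
```

```text
top
px [317. 364.] xy 44 -1 size 219 137 ang 86.6
px [488. 289.] xy 276 -557 size 133 60 ang 89.9
px [274. 244.] xy 423 138 size 102 71 ang 80.6
px [468. 211.] xy 533 -510 size 104 103 ang 86.4
px [426. 189.] xy 607 -370 size 104 72 ang -86.8
px [224. 191.] xy 600 309 size 146 76 ang -42.7
px [287. 106.] xy 905 100 size 154 113 ang 0.1
side
px [226. 329.] xy 625 450 size 113 78 ang -54.4
px [133. 317.] xy 890 508 size 204 69 ang -12.9
px [254. 288.] xy 603 308 size 138 69 ang -39.7
px [330. 259.] xy 423 140 size 103 69 ang 80.9
px [359. 109.] xy 533 -528 size 112 94 ang -72.1
t 51.8 tcp [602.6 308.1 180.3] psi 50.7 q6 -0.58 F [-0.2 -0.6 -0.6] grip mm 85.4
d mm [-1.000e-01 -1.000e-01 -1.648e+02] dyaw rad -0.004 tilt fix [ 0.0008 -0.0005  0.    ]
top
  white xy 593.2 -28.8 size 115 52 ang -0.0
side
```

Request:
servo_tool(deltas=[0, 0, 0, 0, 0, -0.04, 0.0854, 0, 0, 0, 0, 0, -0.04, 0.0854, 0, 0, 0, 0, 0, -0.04, 0.0854, 0, 0, 0, 0, 0, -0.03, 0.0854, 0, 0, 0, 0, 0, -0.0148, 0.0854, 0, 0, 0, 0, 0, 0, 0.0854, 0, 0, 0, 0, 0, 0, 0.0854, 0, 0, 0, 0, 0, 0, 0.06, 0, 0, 0, 0, 0, 0, 0.03, 0, 0, 0, 0, 0, 0, 0.02])

```text
time: 53.15
eef_pos: [603.8, 308.4, 18.0]
ee_rot: [0.239, 0.665, -0.238, 0.667]
contact_force: [-1.0, -0.6, 6.5]
grip_width: 0.728
```

Request:
servo_tool(deltas=[0, 0, 0, 0, 0, 0, 0.02, 0, 0, 0, 0, 0, 0.02, 0.02, 0, 0, 0, 0, 0, 0.04, 0.02, 0, 0, 0, 0, 0, 0.05, 0.02, 0, 0, 0, 0, 0, 0.055, 0.02, 0, 0, 0.1, 0, 0, 0.055, 0.02, 0, 0, 0.1, 0, 0, 0, 0.02, 0, 0, 0.1, 0, 0, 0, 0.02, 0, 0, 0.1, 0, 0, 0, 0.02, 0, 0, 0, 0, 0, 0, 0.02])

```text
time: 54.4
eef_pos: [602.5, 308.0, 236.9]
ee_rot: [0.102, 0.699, -0.102, 0.7]
contact_force: [0.1, -0.7, -1.6]
grip_width: 0.727
```

```bash
python3 nav.py 590.7 -27.4 238 87.6;  python3 deck.py 11 3 130
```

```text
t 54.4 tcp [602.5 308.  236.9] psi 73.4 q6 -0.97 F [ 0.1 -0.7 -1.6] grip mm 62.1
d mm [ -11.8 -335.4    1.1] dyaw rad 0.247 tilt fix [-0.0003  0.0007  0.    ]
top
  white xy 593.2 -28.8 size 115 52 ang -0.0
side
  white xy 618.2 -30.8 size 80 19 ang 25.8
```

Request:
servo_tool(deltas=[0, 0, 0.0247, -0.0012, -0.0335, 0.0005, 0.02, 0, 0, 0.0247, -0.0012, -0.0335, 0.0005, 0.02, 0, 0, 0.0247, -0.0012, -0.0335, 0, 0.02, 0, 0, 0.0247, -0.0012, -0.0335, 0, 0.02, 0, 0, 0.0247, -0.0012, -0.0335, 0, 0.02, 0, 0, 0.0247, -0.0012, -0.0335, 0, 0.02, 0, 0, 0.0247, -0.0012, -0.0335, 0, 0.02, 0, 0, 0.0247, -0.0012, -0.0335, 0, 0.02, 0, 0, 0.0247, -0.0011, -0.0337, 0, 0.02, 0, 0, 0.0247, -0.0011, -0.0337, 0, 0.02])

```text
time: 55.75
eef_pos: [590.8, -28.5, 237.3]
ee_rot: [0.015, 0.707, -0.015, 0.707]
contact_force: [-0.1, -0.1, -1.4]
grip_width: 0.725
```

Request:
servo_tool(deltas=[0, 0, 0, 0, 0, 0, 0.02, 0, 0, 0, 0, 0, 0, 0.02, 0, 0, 0, 0, 0, -0.005, 0.02, 0, 0, 0, 0, 0, 0, 0.02, 0, 0, 0, 0, 0, 0, 0.02, 0, 0, 0, 0, 0, 0, 0.02, 0, 0, 0, 0, 0, 0, 0.02, 0, 0, 0, 0, 0, 0, 0.02, 0, 0, 0, 0, 0, 0, 0.02, 0, 0, 0, 0, 0, 0, 0.02])

```text
time: 57.0
eef_pos: [590.9, -27.5, 231.9]
ee_rot: [0.015, 0.707, -0.015, 0.707]
contact_force: [0.7, 0.2, -1.7]
grip_width: 0.727
```

```bash
python3 nav.py 590.7 -27.4 222.5 87.6
```

```text
t 57.0 tcp [590.9 -27.5 231.9] psi 87.6 q6 -1.76 F [ 0.7  0.2 -1.7] grip mm 62.1
d mm [-0.2  0.1 -9.4] dyaw rad -0.0 tilt fix [-0.0001  0.0002  0.    ]
```

Request:
servo_tool(deltas=[0, 0, 0, 0, 0, -0.006, 0.02, 0, 0, 0, 0, 0, -0.0034, 0.02, 0, 0, 0, 0, 0, 0, 0.02, 0, 0, 0, 0, 0, 0, 0.02, 0, 0, 0, 0, 0, 0, 0.07, 0, 0, 0, 0, 0, 0, 0.08, 0, 0, 0, 0, 0, 0, 0.08, 0, 0, 0, 0, 0, 0, 0.08, 0, 0, 0, 0, 0, 0.03, 0.08, 0, 0, 0, 0, 0, 0.03, 0.0854])

```text
time: 58.25
eef_pos: [590.7, -27.4, 282.8]
ee_rot: [0.015, 0.707, -0.015, 0.707]
contact_force: [0.9, 0.0, 0.4]
grip_width: 1.002
```

Request:
servo_tool(deltas=[0, 0, -0.169, -0.0168, 0.0166, 0, 0.0854, 0, 0, -0.169, -0.0168, 0.0166, 0, 0.0854, 0, 0, -0.169, -0.0168, 0.0166, 0, 0.0854, 0, 0, -0.169, -0.0168, 0.0166, 0, 0.0854, 0, 0, -0.169, -0.0168, 0.0166, 0, 0.0854, 0, 0, -0.169, -0.0168, 0.0166, 0, 0.0854, 0, 0, -0.169, -0.0168, 0.0166, 0, 0.0854, 0, 0, -0.169, -0.0168, 0.0166, -0.02, 0.0854, 0, 0, -0.169, -0.0168, 0.0166, -0.02, 0.0854, 0, 0, -0.169, -0.0168, 0.0166, -0.02, 0.0854])

```text
time: 59.5
eef_pos: [422.4, 139.1, 222.1]
ee_rot: [0.54, 0.457, -0.54, 0.457]
contact_force: [-0.3, -0.6, -0.1]
grip_width: 1.002
```

Request:
servo_tool(deltas=[0, 0, 0, 0, 0, -0.02, 0.0854, 0, 0, 0, 0, 0, -0.02, 0.0854, 0, 0, 0, 0, 0, -0.02, 0.0854, 0, 0, 0, 0, 0, 0, 0.0854, 0, 0, 0, 0, 0, 0, 0.0854, 0, 0, 0, 0, 0, 0, 0.0854, 0, 0, 0, 0, 0, 0, 0.0854, 0, 0, 0, 0, 0, 0, 0.0854, 0, 0, 0, 0, 0, 0, 0.0854, 0, 0, 0, 0, 0, 0, 0.0854])

```text
time: 60.75
eef_pos: [422.9, 138.6, 162.5]
ee_rot: [-0.539, -0.458, 0.539, -0.458]
contact_force: [0.1, -0.6, 0.2]
grip_width: 1.002
```

```bash
python3 look.py 423 139 15.5 -9.2; python3 deck.py 12 4 135; python3 deck.py 12 4 145
```

```text
top
px [314. 370.] xy 30 1 size 217 160 ang 89.9
px [488. 289.] xy 276 -557 size 133 60 ang 89.9
px [469. 211.] xy 533 -511 size 105 102 ang 90.0
px [426. 190.] xy 607 -370 size 103 72 ang -86.8
px [170. 183.] xy 621 488 size 99 88 ang 16.4
px [288. 105.] xy 905 99 size 154 113 ang 0.5
side
px [226. 329.] xy 625 450 size 111 77 ang -51.6
px [133. 317.] xy 889 508 size 201 69 ang -12.5
px [330. 259.] xy 423 140 size 103 69 ang 80.9
px [203. 196.] xy 901 60 size 199 102 ang -48.7
t 60.85 tcp [422.9 138.6 162.5] psi -9.2 q6 0.23 F [ 0.1 -0.8  1. ] grip mm 85.2
d mm [ 1.00e-01  4.00e-01 -1.47e+02] dyaw rad 0.0 tilt fix [ 0.0001 -0.      0.    ]
top
  white xy 590.9 -28.1 size 121 54 ang -2.5
side
  white xy 595.5 -27.4 size 111 52 ang -3.6
top
  white xy 590.6 -28.1 size 120 52 ang -2.4
side
  white xy 595.4 -27.2 size 112 51 ang -4.6
```

Request:
servo_tool(deltas=[0, 0, 0, 0, 0, -0.04, 0.0854, 0, 0, 0, 0, 0, -0.04, 0.0854, 0, 0, 0, 0, 0, -0.035, 0.0854, 0, 0, 0, 0, 0, -0.022, 0.0854, 0, 0, 0, 0, 0, -0.01, 0.0854, 0, 0, 0, 0, 0, 0, 0.0854, 0, 0, 0, 0, 0, 0, 0.0854, 0, 0, 0, 0, 0, 0, 0.06, 0, 0, 0, 0, 0, 0, 0.03, 0, 0, 0, 0, 0, 0, 0.02])

```text
time: 62.2
eef_pos: [423.5, 138.6, 16.7]
ee_rot: [0.539, 0.458, -0.538, 0.459]
contact_force: [-1.9, -0.3, 9.1]
grip_width: 0.725
```

Request:
servo_tool(deltas=[0, 0, 0, 0, 0, 0, 0.02, 0, 0, 0, 0, 0, 0.02, 0.02, 0, 0, 0, 0, 0, 0.04, 0.02, 0, 0, 0, 0, 0, 0.05, 0.02, 0, 0, 0, 0, 0, 0.06, 0.02, 0, 0, 0.12, 0, 0, 0.06, 0.02, 0, 0, 0.12, 0, 0, 0, 0.02, 0, 0, 0.12, 0, 0, 0, 0.02, 0, 0, 0.12, 0, 0, 0, 0.02, 0, 0, 0, 0, 0, 0, 0.02])

```text
time: 63.45
eef_pos: [422.5, 138.6, 245.6]
ee_rot: [0.415, 0.573, -0.414, 0.573]
contact_force: [0.2, -0.7, -1.1]
grip_width: 0.726
```

```bash
python3 nav.py 590.7 -27.6 250 87.6
```

```text
t 63.45 tcp [422.5 138.6 245.6] psi 18.2 q6 -0.25 F [ 0.2 -0.7 -1.1] grip mm 62.0
d mm [ 168.2 -166.2    4.4] dyaw rad 1.211 tilt fix [0.0001 0.0002 0.    ]
```

Request:
servo_tool(deltas=[0, 0, 0.121, 0.0168, -0.0166, 0.002, 0.02, 0, 0, 0.121, 0.0168, -0.0166, 0.002, 0.02, 0, 0, 0.121, 0.0168, -0.0166, 0.002, 0.02, 0, 0, 0.121, 0.0168, -0.0166, 0.002, 0.02, 0, 0, 0.121, 0.0168, -0.0166, 0, 0.02, 0, 0, 0.121, 0.0168, -0.0166, 0, 0.02, 0, 0, 0.121, 0.0168, -0.0166, 0, 0.02, 0, 0, 0.121, 0.0168, -0.0166, 0, 0.02, 0, 0, 0.121, 0.0169, -0.0167, 0, 0.02, 0, 0, 0.122, 0.0169, -0.0167, 0, 0.02])

```text
time: 64.7
eef_pos: [591.4, -28.2, 253.3]
ee_rot: [0.014, 0.707, -0.014, 0.707]
contact_force: [-0.3, -0.3, -1.0]
grip_width: 0.732
```

Request:
servo_tool(deltas=[0, 0, 0, 0, 0, 0, 0.02, 0, 0, 0, 0, 0, 0, 0.02, 0, 0, 0, 0, 0, -0.005, 0.02, 0, 0, 0, 0, 0, 0, 0.02, 0, 0, 0, 0, 0, 0, 0.02, 0, 0, 0, 0, 0, 0, 0.02, 0, 0, 0, 0, 0, 0, 0.02, 0, 0, 0, 0, 0, 0, 0.02, 0, 0, 0, 0, 0, 0, 0.02, 0, 0, 0, 0, 0, 0, 0.02])

```text
time: 65.95
eef_pos: [591.1, -27.7, 248.5]
ee_rot: [0.014, 0.707, -0.014, 0.707]
contact_force: [-0.4, -0.0, -1.2]
grip_width: 0.725
```

```bash
python3 nav.py 590.7 -27.5 234.5 87.6
```

```text
t 65.95 tcp [591.1 -27.7 248.5] psi 87.7 q6 -1.77 F [-0.4 -0.  -1.2] grip mm 61.9
d mm [ -0.4   0.2 -14. ] dyaw rad -0.001 tilt fix [-0.0001  0.0001  0.    ]
```

Request:
servo_tool(deltas=[0, 0, 0, 0, 0, -0.008, 0.02, 0, 0, 0, 0, 0, -0.0055, 0.02, 0, 0, 0, 0, 0, 0, 0.02, 0, 0, 0, 0, 0, 0, 0.02, 0, 0, 0, 0, 0, 0, 0.07, 0, 0, 0, 0, 0, 0, 0.08, 0, 0, 0, 0, 0, 0, 0.08, 0, 0, 0, 0, 0, 0, 0.08, 0, 0, 0, 0, 0, 0.03, 0.08, 0, 0, 0, -0.01, 0, 0.03, 0.0854])

```text
time: 67.2
eef_pos: [581.2, -27.7, 295.2]
ee_rot: [0.014, 0.707, -0.014, 0.707]
contact_force: [0.3, -1.0, 0.8]
grip_width: 1.004
```

Request:
servo_tool(deltas=[0, 0, -0.1, -0.005, -0.034, 0, 0.0854, 0, 0, -0.15, 0, -0.034, 0, 0.0854, 0, 0, -0.15, 0, -0.034, 0, 0.0854, 0, 0, -0.15, 0.005, -0.034, 0, 0.0854, 0, 0, -0.15, 0.005, -0.034, 0, 0.0854, 0, 0, -0.15, 0.005, -0.034, 0, 0.0854, 0, 0, -0.15, 0.005, -0.034, 0, 0.0854, 0, 0, -0.15, 0.005, -0.034, 0, 0.0854, 0, 0, -0.15, 0.003, -0.034, -0.02, 0.0854, 0, 0, -0.177, 0.003, -0.036, -0.03, 0.0854])

```text
time: 68.45
eef_pos: [607.8, -371.1, 245.7]
ee_rot: [0.488, 0.511, -0.488, 0.513]
contact_force: [1.4, -1.2, 0.5]
grip_width: 1.001
```

Request:
servo_tool(deltas=[0, 0, 0, 0, 0, -0.04, 0.0854, 0, 0, 0, 0, 0, -0.04, 0.0854, 0, 0, 0, 0, 0, -0.03, 0.0854, 0, 0, 0, 0, 0, 0, 0.0854, 0, 0, 0, 0, 0, 0, 0.0854, 0, 0, 0, 0, 0, 0, 0.0854, 0, 0, 0, 0, 0, 0, 0.0854, 0, 0, 0, 0, 0, 0, 0.0854, 0, 0, 0, 0, 0, 0, 0.0854, 0, 0, 0, 0, 0, 0, 0.0854])

```text
time: 69.7
eef_pos: [607.1, -369.6, 135.0]
ee_rot: [0.487, 0.513, -0.487, 0.513]
contact_force: [-0.4, -0.2, 0.0]
grip_width: 1.002
```

```bash
python3 look.py 606.5 -369.5 15.5 3; python3 deck.py 13 5 135; python3 deck.py 13 5 145
```

```text
top
px [489. 289.] xy 277 -557 size 132 62 ang 85.2
px [171. 184.] xy 624 496 size 95 93 ang -86.2
px [288. 105.] xy 906 102 size 157 112 ang -2.8
px [134. 107.] xy 895 645 size 167 143 ang -8.6
side
px [226. 328.] xy 625 450 size 113 77 ang -51.6
px [133. 317.] xy 889 509 size 202 69 ang -12.9
px [203. 197.] xy 900 68 size 187 104 ang -53.5
px [328. 132.] xy 606 -369 size 109 71 ang -88.0
t 69.8 tcp [ 607.1 -369.6  134.9] psi 3.0 q6 -0.76 F [-0.2  0.1  0.1] grip mm 85.2
d mm [-6.000e-01  1.000e-01 -1.194e+02] dyaw rad -0.001 tilt fix [0. 0. 0.]
top
  white xy 535.2 -25.6 size 51 13 ang 84.2
  white xy 590.0 -28.4 size 84 51 ang -0.3
side
  white xy 591.2 -27.7 size 83 50 ang -3.2
  white xy 633.2 -98.9 size 99 83 ang 15.0
  white xy 487.1 -66.5 size 700 345 ang -48.3
top
  white xy 590.0 -28.5 size 84 51 ang -0.3
side
  white xy 591.4 -27.5 size 81 49 ang -3.7
```

Request:
servo_tool(deltas=[0, 0, 0, -0.0006, 0, -0.04, 0.0854, 0, 0, 0, 0, 0, -0.04, 0.0854, 0, 0, 0, 0, 0, -0.027, 0.0854, 0, 0, 0, 0, 0, -0.0124, 0.0854, 0, 0, 0, 0, 0, 0, 0.0854, 0, 0, 0, 0, 0, 0, 0.0854, 0, 0, 0, 0, 0, 0, 0.0854, 0, 0, 0, 0, 0, 0, 0.06, 0, 0, 0, 0, 0, 0, 0.03, 0, 0, 0, 0, 0, 0, 0.02])

```text
time: 71.15
eef_pos: [607.1, -370.1, 17.0]
ee_rot: [0.487, 0.512, -0.486, 0.514]
contact_force: [-0.3, -0.0, 5.2]
grip_width: 0.723
```

Request:
servo_tool(deltas=[0, 0, 0, 0, 0, 0, 0.02, 0, 0, 0, 0, 0, 0.02, 0.02, 0, 0, 0, 0, 0, 0.04, 0.02, 0, 0, 0, 0, 0, 0.05, 0.02, 0, 0, 0, 0, 0, 0.06, 0.02, 0, 0, 0.12, -0.01, 0, 0.06, 0.02, 0, 0, 0.12, -0.01, 0, 0.025, 0.02, 0, 0, 0.12, 0, 0, 0, 0.02, 0, 0, 0.12, 0, 0, 0, 0.02, 0, 0, 0, 0, 0, 0, 0.02])

```text
time: 72.4
eef_pos: [586.3, -369.5, 271.5]
ee_rot: [0.351, 0.614, -0.351, 0.614]
contact_force: [0.0, 0.1, -1.5]
grip_width: 0.724
```

```bash
python3 nav.py 590.7 -27.6 270 87.6
```

```text
t 72.4 tcp [ 586.3 -369.5  271.5] psi 30.5 q6 -1.25 F [ 0.   0.1 -1.5] grip mm 61.9
d mm [  4.4 341.9  -1.5] dyaw rad 0.997 tilt fix [0.0003 0.0004 0.    ]
```

Request:
servo_tool(deltas=[0, 0, 0.0997, 0.0004, 0.0342, 0, 0.02, 0, 0, 0.0997, 0.0004, 0.0342, 0, 0.02, 0, 0, 0.0997, 0.0004, 0.0342, 0, 0.02, 0, 0, 0.0997, 0.0004, 0.0342, 0, 0.02, 0, 0, 0.0997, 0.0004, 0.0342, 0, 0.02, 0, 0, 0.0997, 0.0004, 0.0342, 0, 0.02, 0, 0, 0.0997, 0.0005, 0.0342, 0, 0.02, 0, 0, 0.0997, 0.0005, 0.0342, 0, 0.02, 0, 0, 0.0997, 0.0005, 0.0342, 0, 0.02, 0, 0, 0.0997, 0.0005, 0.0341, 0, 0.02])

```text
time: 73.65
eef_pos: [590.7, -26.6, 271.0]
ee_rot: [0.014, 0.707, -0.014, 0.707]
contact_force: [0.5, 0.2, -1.6]
grip_width: 0.727
```

Request:
servo_tool(deltas=[0, 0, 0, 0, 0, 0, 0.02, 0, 0, 0, 0, 0, 0, 0.02, 0, 0, 0, 0, 0, -0.01, 0.02, 0, 0, 0, 0, 0, 0, 0.02, 0, 0, 0, 0, 0, 0, 0.02, 0, 0, 0, 0, 0, 0, 0.02, 0, 0, 0, 0, 0, 0, 0.02, 0, 0, 0, 0, 0, 0, 0.02, 0, 0, 0, 0, 0, 0, 0.02, 0, 0, 0, 0, 0, 0, 0.02])

```text
time: 74.9
eef_pos: [590.9, -27.7, 260.6]
ee_rot: [0.014, 0.707, -0.014, 0.707]
contact_force: [-0.7, -0.1, -0.7]
grip_width: 0.723
```

```bash
python3 nav.py 590.7 -27.6 246.5 87.6
```

```text
t 74.9 tcp [590.9 -27.7 260.6] psi 87.7 q6 -1.77 F [-0.7 -0.1 -0.7] grip mm 61.7
d mm [ -0.2   0.1 -14.1] dyaw rad -0.001 tilt fix [-0.0001  0.0002  0.    ]
```

Place, lift, and back away for a clear view of the pile.

Request:
servo_tool(deltas=[0, 0, 0, 0, 0, -0.008, 0.02, 0, 0, 0, 0, 0, -0.006, 0.02, 0, 0, 0, 0, 0, 0, 0.02, 0, 0, 0, 0, 0, 0, 0.02, 0, 0, 0, 0, 0, 0, 0.07, 0, 0, 0, 0, 0, 0, 0.08, 0, 0, 0, 0, 0, 0, 0.08, 0, 0, 0, 0, 0, 0, 0.08, 0, 0, 0, 0, 0, 0.03, 0.08, 0, 0, 0, -0.01, 0, 0.03, 0.0854])

```text
time: 76.15
eef_pos: [581.0, -27.7, 306.8]
ee_rot: [0.014, 0.707, -0.014, 0.707]
contact_force: [0.8, -0.3, 0.0]
grip_width: 0.999
```

Request:
servo_tool(deltas=[0, 0, 0, -0.02, -0.034, 0, 0.0854, 0, 0, 0, -0.02, -0.034, 0, 0.0854, 0, 0, 0, -0.02, -0.034, 0, 0.0854, 0, 0, 0, -0.02, -0.034, 0, 0.0854, 0, 0, 0, -0.02, -0.034, 0, 0.0854, 0, 0, 0, -0.02, -0.034, 0, 0.0854, 0, 0, 0, -0.01, -0.034, 0, 0.0854, 0, 0, 0, 0, -0.034, 0, 0.0854, 0, 0, 0, 0, 0, 0, 0.0854, 0, 0, 0, 0, 0, 0, 0.0854])

```text
time: 77.4
eef_pos: [450.8, -299.3, 306.4]
ee_rot: [0.015, 0.707, -0.014, 0.707]
contact_force: [-1.2, -0.3, -0.5]
grip_width: 1.0
```

```bash
python3 look.py 450 -300 300 87.6; python3 deck.py 14 6 135; python3 deck.py 14 6 145
python3 - <<'E'
from h import *
a=np.load('side14.npz')['p'][100:200,240:340]; b=np.load('top14.npz')['p'][110:210,280:380]
save(np.hstack([cv2.resize(i,(400,400),interpolation=cv2.INTER_CUBIC) for i in(a,b)]),'z1.png')
E
```

```text
top
px [171. 184.] xy 622 496 size 95 90 ang -86.2
px [138. 112.] xy 881 633 size 175 156 ang 15.1
px [288. 107.] xy 905 100 size 154 113 ang 0.1
side
px [227. 328.] xy 625 449 size 112 77 ang -51.6
px [133. 317.] xy 889 509 size 202 69 ang -12.7
px [203. 197.] xy 900 68 size 187 102 ang -52.6
px [359. 108.] xy 533 -528 size 112 94 ang -72.1
t 77.5 tcp [ 451.1 -298.7  306.7] psi 87.7 q6 -2.32 F [0.3 0.2 1.2] grip mm 85.5
d mm [-1.1 -1.3 -6.7] dyaw rad -0.002 tilt fix [-0.0005  0.0002  0.    ]
top
  white xy 592.6 -29.9 size 83 53 ang 0.0
side
  white xy 592.5 -27.5 size 83 51 ang -3.3
top
  white xy 592.6 -28.5 size 83 50 ang 0.0
side
  white xy 593.2 -28.2 size 82 49 ang -3.3
```

View pics/z1.png

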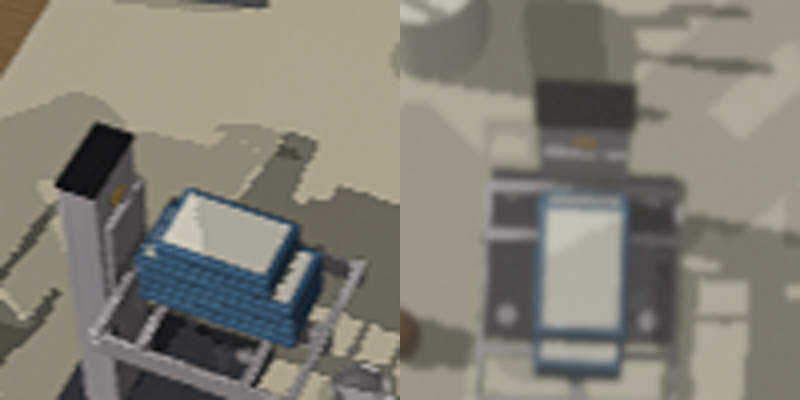

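The last picture shows a neat pile of six with straight edges. The brass catch stands above the back plate at (118,195) in the side half and (585,143) in the top half. I'm handing in.

```bash
python3 -c "
from cell import job,get_state
print(job.close_job()); print(get_state()['time'])"
```

```text
the job is handed in; nothing more can be done
None
the job is handed in; nothing more can be done
```

The shelf hangs in the top slots, and all six blue-rimmed plates (four long, two short) are stacked on it. I handed the job in at about 78 s of the 210 s; it reports no verdict.

**Shelf:** It was pressed home with about 14 N. The brass catch is visible above the back plate in both final views. I never measured the gap between claws and slots directly; the claws went in without catching and the frame measured level.

**Pile:** The deck centre is at about (591, -27) mm.
- The top long plate measured (591, -28) from above, at -2.4°, which matches the post. The side view read x about 4 mm larger.
- The first short plate measured about (590.5, -28).
- The last short plate measured about (592.6, -28.5). Its angle came out as 0° from above and -3.3° from the side, so it is only known to about 2–3°; the limit is 5.7°.
- The long plates under the top one were measured only roughly as they were placed. They look lined up in the last picture.

**What went wrong on the way:**
- Gripping the second long plate failed twice: the jaws closed too early the first time, and the fingers passed over the plate the second time.
- That plate ended up about 25 mm from where it had been. I re-measured it and picked it up.
- Two long plates lay too close together to grip, so I dragged one aside with the closed fingertips first.

The bystanders were left alone. I checked them only by eye and did not measure the jar, salt pot or spoon again at the end.

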